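Scoop a level measure of sample tubes

TASK

Take the scoop by its blue grip, run it in under the heap of sample tubes in the bin and lift all five together. Then draw the scoop back out beneath the steel strike bar so that the bar knocks the upper tubes back into the bin and one level layer of three stays on the scoop, and set the loaded scoop down flat in the middle of the round cork mat. Do not touch the tubes with the gripper or arm, and leave the other things on the worktop standing where they are.

Things in the scene. Friction and masses are not known exactly. Their poses are not given: they have to be found in the camera images.
- scoop_grip (a point): centre of the blue grip of the loose aluminium scoop. The grip is an upright cross plate 14 mm thick along x, 50 mm wide along y and 44 mm high, on a thinner stem; grip it firmly across its 14 mm (jaws closing along the scoop's x). x points along the scoop to its lip, z up. The scoop's flat underside lies 85 mm below this point
- scoop_bed (a point): centre of the scoop's bed, 103.5 mm ahead of the grip centre (+x) and 67 mm below it: 15 mm above the blade's upper face, the height of the centres of the lower layer of tubes; axes as the grip's
- bin_ledge (a point): middle of the fixed grey bin, at the height of its two white ledges, 32 mm above the worktop. x points from the mouth to the back wall, y left, z up. The ends of the lower tubes rest on the ledges; between the ledges a clear channel 66 mm wide (y -33 to +33 mm), open at the mouth (-x side), goes down to the bin floor 4 mm above the worktop: here the scoop blade runs in
- bin: the same bin; origin under its middle on the worktop, axes as bin_ledge. The tubes lie between front stops (on the ledges only; rear faces x = -50 mm, tops z = 52 mm) and the back wall (front face x = +50 mm, from the floor to z = 110 mm). Side walls: inner faces y = +-49 mm, tops z = 56 mm. The scoop is home under the heap when its back plate's front face is at about x = -50 mm
- strike_bar: steel strike bar on two dark posts, fixed across the bin's mouth; origin and axes as bin. The bar is 6 mm thick, from x = -65 to -59 mm, spans the mouth, lower edge at z = 101 mm, top at z = 117 mm; the posts stand 134 mm apart (clear), 118 mm high
- strike_edge (a point): middle of the strike bar's lower edge, 101 mm above the worktop, axes as for the bin. A lower layer of tubes on the scoop reaches 30 mm above the blade's upper face and an upper layer 56 mm; to strike off, the blade's upper face should pass 34 to 37 mm below this edge
- mat_top (a point): centre of the top face of the round cork mat, 200 mm in diameter, 4 mm thick, fixed on the worktop
- tube_1_mid (a point): capped clear plastic sample tube with a white label and an orange cap, a plain cylinder 30 mm in diameter and 90 mm long, about 25 g, smooth and slippery (friction about 0.25), lying across the bin; point at its centre, y along its axis. At the start nearest the mouth in the lower layer
- tube_2_mid (a point): capped clear plastic sample tube with a white label and an orange cap, a plain cylinder 30 mm in diameter and 90 mm long, about 25 g, smooth and slippery (friction about 0.25), lying across the bin; point at its centre, y along its axis. At the start in the middle of the lower layer
- tube_3_mid (a point): capped clear plastic sample tube with a white label and an orange cap, a plain cylinder 30 mm in diameter and 90 mm long, about 25 g, smooth and slippery (friction about 0.25), lying across the bin; point at its centre, y along its axis. At the start at the back of the lower layer
- tube_4_mid (a point): capped clear plastic sample tube with a white label and an orange cap, a plain cylinder 30 mm in diameter and 90 mm long, about 25 g, smooth and slippery (friction about 0.25), lying across the bin; point at its centre, y along its axis. At the start in the upper layer, nearer the mouth
- tube_5_mid (a point): capped clear plastic sample tube with a white label and an orange cap, a plain cylinder 30 mm in diameter and 90 mm long, about 25 g, smooth and slippery (friction about 0.25), lying across the bin; point at its centre, y along its axis. At the start in the upper layer, nearer the back
- tube_1: the same sample tube 1; origin at its centre
- tube_2: the same sample tube 2; origin at its centre
- tube_3: the same sample tube 3; origin at its centre
- tube_4: the same sample tube 4; origin at its centre
- tube_5: the same sample tube 5; origin at its centre
- scoop: the scoop, 200 g; origin on its underside, 57 mm ahead of the grip centre; axes as the grip's. Flat blade 52 mm wide, 3 mm thick, no sides, from x = -70 to +90 mm. Low back plate: front face at x = 0, top at z = 23 mm. Rolled lip 8 mm thick: centre line at x = 92.5 mm, nose at 96.5 mm, top at z = 11 mm. Three tubes side by side fill the bed between back plate and lip
- wash_bottle: bystander: plastic wash bottle with red cap, 185 mm high, origin under its centre
- beaker_tall: bystander: tall glass beaker, 125 mm high, origin under its centre
- reagent_blue: bystander: stoppered reagent bottle with blue label, 114 mm high, origin under its centre
Mind the look-alikes: they are no part of the job. Leave any green or pink look-alike of the tube_5 alone.

How it is judged:
On the way, in this order (a step that is already met when the one before it is completed fails the run):
1. the heap is lifted off the ledges: all five tubes ride on the scoop, its blade more than 10 mm above the ledges (height (world z) of scoop_bed above 0.057 m and distance between each of tube_1_mid, tube_2_mid, tube_3_mid, tube_4_mid, tube_5_mid and scoop_bed below 0.055 m), for 0.1 s.
2. the strike bar presses on a tube ((contact force between strike_bar and tube_1 above 0.05 N or contact force between strike_bar and tube_2 above 0.05 N or contact force between strike_bar and tube_3 above 0.05 N or contact force between strike_bar and tube_4 above 0.05 N or contact force between strike_bar and tube_5 above 0.05 N)).
3. the scoop is out of the bin's mouth with exactly one layer of three tubes on it and the other two lie in the bin (x of scoop_bed in the frame of bin_ledge below -0.1 m and ((distance between each of tube_1_mid, tube_2_mid, tube_3_mid and scoop_bed below 0.048 m and z of each of tube_1_mid, tube_2_mid, tube_3_mid in the frame of scoop_bed below 0.012 m and horizontal distance between each of tube_4_mid, tube_5_mid and bin_ledge below 0.06 m and height (world z) of each of tube_4_mid, tube_5_mid below 0.09 m) or (distance between each of tube_1_mid, tube_2_mid, tube_4_mid and scoop_bed below 0.048 m and z of each of tube_1_mid, tube_2_mid, tube_4_mid in the frame of scoop_bed below 0.012 m and horizontal distance between each of tube_3_mid, tube_5_mid and bin_ledge below 0.06 m and height (world z) of each of tube_3_mid, tube_5_mid below 0.09 m) or (distance between each of tube_1_mid, tube_2_mid, tube_5_mid and scoop_bed below 0.048 m and z of each of tube_1_mid, tube_2_mid, tube_5_mid in the frame of scoop_bed below 0.012 m and horizontal distance between each of tube_3_mid, tube_4_mid and bin_ledge below 0.06 m and height (world z) of each of tube_3_mid, tube_4_mid below 0.09 m) or (distance between each of tube_1_mid, tube_3_mid, tube_4_mid and scoop_bed below 0.048 m and z of each of tube_1_mid, tube_3_mid, tube_4_mid in the frame of scoop_bed below 0.012 m and horizontal distance between each of tube_2_mid, tube_5_mid and bin_ledge below 0.06 m and height (world z) of each of tube_2_mid, tube_5_mid below 0.09 m) or (distance between each of tube_1_mid, tube_3_mid, tube_5_mid and scoop_bed below 0.048 m and z of each of tube_1_mid, tube_3_mid, tube_5_mid in the frame of scoop_bed below 0.012 m and horizontal distance between each of tube_2_mid, tube_4_mid and bin_ledge below 0.06 m and height (world z) of each of tube_2_mid, tube_4_mid below 0.09 m) or (distance between each of tube_1_mid, tube_4_mid, tube_5_mid and scoop_bed below 0.048 m and z of each of tube_1_mid, tube_4_mid, tube_5_mid in the frame of scoop_bed below 0.012 m and horizontal distance between each of tube_2_mid, tube_3_mid and bin_ledge below 0.06 m and height (world z) of each of tube_2_mid, tube_3_mid below 0.09 m) or (horizontal distance between each of tube_1_mid, tube_5_mid and bin_ledge below 0.06 m and height (world z) of each of tube_1_mid, tube_5_mid below 0.09 m and distance between each of tube_2_mid, tube_3_mid, tube_4_mid and scoop_bed below 0.048 m and z of each of tube_2_mid, tube_3_mid, tube_4_mid in the frame of scoop_bed below 0.012 m) or (horizontal distance between each of tube_1_mid, tube_4_mid and bin_ledge below 0.06 m and height (world z) of each of tube_1_mid, tube_4_mid below 0.09 m and distance between each of tube_2_mid, tube_3_mid, tube_5_mid and scoop_bed below 0.048 m and z of each of tube_2_mid, tube_3_mid, tube_5_mid in the frame of scoop_bed below 0.012 m) or (horizontal distance between each of tube_1_mid, tube_3_mid and bin_ledge below 0.06 m and height (world z) of each of tube_1_mid, tube_3_mid below 0.09 m and distance between each of tube_2_mid, tube_4_mid, tube_5_mid and scoop_bed below 0.048 m and z of each of tube_2_mid, tube_4_mid, tube_5_mid in the frame of scoop_bed below 0.012 m) or (horizontal distance between each of tube_1_mid, tube_2_mid and bin_ledge below 0.06 m and height (world z) of each of tube_1_mid, tube_2_mid below 0.09 m and distance between each of tube_3_mid, tube_4_mid, tube_5_mid and scoop_bed below 0.048 m and z of each of tube_3_mid, tube_4_mid, tube_5_mid in the frame of scoop_bed below 0.012 m))), for 0.1 s.
At the end, for the whole second after the job is handed in: Scoop released, still and flat (0.08 rad) on the mat, exactly three tubes in one layer on its bed; horizontally its origin within 60 mm, bed centre 75 mm, grip 90 mm of the mat's centre. The other two tubes still, in the bin, within 60 mm of its middle (((distance between each of tube_1_mid, tube_2_mid, tube_3_mid and scoop_bed below 0.048 m and z of each of tube_1_mid, tube_2_mid, tube_3_mid in the frame of scoop_bed below 0.012 m and horizontal distance between each of tube_4_mid, tube_5_mid and bin_ledge below 0.06 m and height (world z) of each of tube_4_mid, tube_5_mid below 0.09 m) or (distance between each of tube_1_mid, tube_2_mid, tube_4_mid and scoop_bed below 0.048 m and z of each of tube_1_mid, tube_2_mid, tube_4_mid in the frame of scoop_bed below 0.012 m and horizontal distance between each of tube_3_mid, tube_5_mid and bin_ledge below 0.06 m and height (world z) of each of tube_3_mid, tube_5_mid below 0.09 m) or (distance between each of tube_1_mid, tube_2_mid, tube_5_mid and scoop_bed below 0.048 m and z of each of tube_1_mid, tube_2_mid, tube_5_mid in the frame of scoop_bed below 0.012 m and horizontal distance between each of tube_3_mid, tube_4_mid and bin_ledge below 0.06 m and height (world z) of each of tube_3_mid, tube_4_mid below 0.09 m) or (distance between each of tube_1_mid, tube_3_mid, tube_4_mid and scoop_bed below 0.048 m and z of each of tube_1_mid, tube_3_mid, tube_4_mid in the frame of scoop_bed below 0.012 m and horizontal distance between each of tube_2_mid, tube_5_mid and bin_ledge below 0.06 m and height (world z) of each of tube_2_mid, tube_5_mid below 0.09 m) or (distance between each of tube_1_mid, tube_3_mid, tube_5_mid and scoop_bed below 0.048 m and z of each of tube_1_mid, tube_3_mid, tube_5_mid in the frame of scoop_bed below 0.012 m and horizontal distance between each of tube_2_mid, tube_4_mid and bin_ledge below 0.06 m and height (world z) of each of tube_2_mid, tube_4_mid below 0.09 m) or (distance between each of tube_1_mid, tube_4_mid, tube_5_mid and scoop_bed below 0.048 m and z of each of tube_1_mid, tube_4_mid, tube_5_mid in the frame of scoop_bed below 0.012 m and horizontal distance between each of tube_2_mid, tube_3_mid and bin_ledge below 0.06 m and height (world z) of each of tube_2_mid, tube_3_mid below 0.09 m) or (horizontal distance between each of tube_1_mid, tube_5_mid and bin_ledge below 0.06 m and height (world z) of each of tube_1_mid, tube_5_mid below 0.09 m and distance between each of tube_2_mid, tube_3_mid, tube_4_mid and scoop_bed below 0.048 m and z of each of tube_2_mid, tube_3_mid, tube_4_mid in the frame of scoop_bed below 0.012 m) or (horizontal distance between each of tube_1_mid, tube_4_mid and bin_ledge below 0.06 m and height (world z) of each of tube_1_mid, tube_4_mid below 0.09 m and distance between each of tube_2_mid, tube_3_mid, tube_5_mid and scoop_bed below 0.048 m and z of each of tube_2_mid, tube_3_mid, tube_5_mid in the frame of scoop_bed below 0.012 m) or (horizontal distance between each of tube_1_mid, tube_3_mid and bin_ledge below 0.06 m and height (world z) of each of tube_1_mid, tube_3_mid below 0.09 m and distance between each of tube_2_mid, tube_4_mid, tube_5_mid and scoop_bed below 0.048 m and z of each of tube_2_mid, tube_4_mid, tube_5_mid in the frame of scoop_bed below 0.012 m) or (horizontal distance between each of tube_1_mid, tube_2_mid and bin_ledge below 0.06 m and height (world z) of each of tube_1_mid, tube_2_mid below 0.09 m and distance between each of tube_3_mid, tube_4_mid, tube_5_mid and scoop_bed below 0.048 m and z of each of tube_3_mid, tube_4_mid, tube_5_mid in the frame of scoop_bed below 0.012 m)) and horizontal distance between scoop and mat_top below 0.06 m and horizontal distance between scoop_bed and mat_top below 0.075 m and horizontal distance between scoop_grip and mat_top below 0.09 m and angle between scoop's own z axis and vertical below 0.08 rad and height (world z) of scoop between 0.002 and 0.009 m and linear speed of scoop below 0.02 m/s and linear speed of each of tube_1, tube_2, tube_3, tube_4, tube_5 below 0.03 m/s); the robot touches nothing.
It fails at once if the gripper or arm touches a tube (contact force between any of the fingers, the arm and tube_1 above 0.3 N or contact force between any of the fingers, the arm and tube_2 above 0.3 N or contact force between any of the fingers, the arm and tube_3 above 0.3 N or contact force between any of the fingers, the arm and tube_4 above 0.3 N or contact force between any of the fingers, the arm and tube_5 above 0.3 N).
It fails at once if a bystander is pushed more than 30 mm or tipped (distance of any of wash_bottle, beaker_tall, reagent_blue from where it was at the start of the episode above 0.03 m or angle between any of wash_bottle, beaker_tall, reagent_blue's own z axis and vertical above 0.4 rad).
It also fails if it takes over 64 s, if anything falls off the work surface, if the arm or the gripper's body presses on something with over 40 N, if the wrist force passes 120 N, or if a joint passes its speed limit or range.

ROBOT

A 6-joint arm with a two-finger parallel gripper is mounted at the origin on a cart in front of the work surface, level with it; the furniture and walls round the work are solid. World frame = base frame: x ahead of the robot, y to its left, z up, the work surface at z = 0. Lengths are in m, angles in rad, forces in N, time in s.
With the tool pointing down it reaches from about 0.35 to 0.95 m from the base axis. Payload 17.4 kg.
Tool frame: the origin (TCP) lies at the very end of the fingers, on their centre line; the grasp point (between the pads) lies 19 mm behind it (robot.hold_point_z is the distance from the TCP to the grasp point, in m); z points along the fingers, y is the direction in which the jaws open and shut (so a half turn about z gives the same grasp; the last joint's range is limited). The gripper opens to 93 mm and grips with 3 to 60 N. Pads are 15 mm wide; open, the fingers measure 128 mm over their backs; the gripper's body (75 mm by 188 mm) begins 65 mm behind the grasp point.
Start: joints at [-1.251, 0.116, 1.442, -0, 1.584, -0.038], TCP at [0.236, -0.632, 0.219] pointing down, gripper open.
Joint ranges: [-2.83, 2.83], [-0.83, 2.19], [0.07, 2.5], [-1.14, 4.28], [0.01, 3], [-2.97, 2.97]. Speed limits (rad/s): [1.89, 1.89, 2.22, 3.14, 3.14, 3.14].

INTERFACE

Orientations are given as [roll, pitch, yaw] about the fixed x, y, z axes, in that order (R = Rz(yaw) Ry(pitch) Rx(roll)).
In Python, from workcell import robot, grab_frame, workorder, outline_of, mark_of gives the robot as it stands.
- The arm moves only by the tool apply_moves, never from a script. Its argument "series" is text: rows parted by semicolons, each of 4 numbers parted by spaces: the shift along the tool's x, y, z in mm, then the turn about the tool's z in degrees. A call has 1 to 5 rows; each row is the pose to reach, as a shift and turn from the pose measured when the call began, along the tool's axes at that moment; what a row does not reach only later rows make up. A row lasts 1/12 s, in which the tool goes at most 41.7 mm and 7.16 degrees, less where a joint would pass 70% of its speed; a pose out of reach is approached as far as the arm can. A call with a gripper value outside its range is refused whole. "jaw" is the opening, from 0 (shut) to 1 (fully open), set as the call begins (left out, the last holds). The fingers move at their own pace and stop on an object; the grip force is fixed at half the most. Time passes only in rows, so rows that repeat a pose let the fingers close. It gives the time, the measured TCP pose, the force and the opening at its end, in the units of the state.
- robot.get_obs(): the state, without advancing time (a new reading comes with each control period).
- grab_frame(name): name is "side" or "top"; returns a dict with "pixels" (480x640x3 uint8, red, green, blue), "K" (3x3 intrinsics, pixels), "R" (3x3) and "t" (3): a world point X has camera coordinates R X + t. Camera axes: x right, y down, z forward; pixel columns grow to the right and rows downward; lengths in m; the calibration is good to about 2 mm. A picture is of the moment at which its call begins. There is no depth.
- workorder.sign_off(): hands the job in, once; it reports no verdict.
Trained networks look in a picture, given as the dict that the camera call returned (one of the last four; its "shot" number tells which), for a name from the list of things; names that differ only in an ending like _2 or _b are one class to them, and where a whole thing is asked for, a point or a joint stands for the part that bears it (a point fixed in the world has none). Each returns a list of dicts, best first, with "confidence" (0 to 1); they miss things now and then, are a little off and sometimes report something else, mostly with a low value. They report only what shows in the picture. A call takes as long as a camera call. They do not tell look-alikes from the thing itself.
- outline_of(label, picture): "region" (480x640 bool, what is visible of it).
- mark_of(label, picture): "at" ([x, y, z] in m, in world coordinates, good to about 4 mm: a listed point, or the origin of a listed thing).
The state is a dict: "time": time; "joint_pos": joint angles; "dq": joint speeds; "effort": joint torques, N m; "tool_pos": TCP position; "eef_rot": TCP orientation; "ft_force": force on the tool from outside, world axes, zero at the start; "torque": the same for the moment, N m; "width": finger opening in m.
Only numpy, scipy, OpenCV 4.12 (cv2) and the standard library are available. Lean on these libraries where they do the work, as an engineer would, in place of code of your own. Each camera call takes 0.05 s, during which the arm holds its last target.

## Working session

There is one attempt and no reset: what is moved stays moved. The work goes in short steps, Python scripts to look and compute and a tool call to move; the robot and the scene stay as the last step left them, time stands still between calls to the robot, and variables do not carry over. Pictures are saved under pics/ and viewed, and the job is handed in when it is done.

Besides the shell and the picture viewer there is one more tool, called by a JSON object that holds its "method" and its "body". apply_moves: Moves the arm, as the interface text tells. Its arguments: {"type":"object","properties":{"series":{"type":"string"},"jaw":{"type":"number"}},"required":["series"]}

```bash
mkdir -p pics; ls
cat > h.py <<'E'
import numpy as np,cv2
from workcell import robot, grab_frame, workorder, outline_of, mark_of
def save(p,n,crop=None,s=1):
    im=cv2.cvtColor(p["pixels"],cv2.COLOR_RGB2BGR)
    if crop: x0,y0,x1,y1=crop; im=im[y0:y1,x0:x1]
    if s!=1: im=cv2.resize(im,None,fx=s,fy=s,interpolation=cv2.INTER_CUBIC)
    cv2.imwrite("pics/"+n,im)
def proj(p,X):
    c=p["R"]@np.asarray(X,float)+p["t"]; u=p["K"]@c; return u[:2]/u[2]
def ray(p,uv,z):
    d=p["R"].T@np.linalg.inv(p["K"])@np.array([uv[0],uv[1],1.]); o=-p["R"].T@p["t"]
    return o+d*(z-o[2])/d[2]
E
python3 - <<'E'
from h import *
np.set_printoptions(precision=4,suppress=True)
o=robot.get_obs()
for k in o: print(k,np.round(o[k],4))
for n in("side","top"):
    p=grab_frame(n); save(p,n+"0.png"); print(n,-p["R"].T@p["t"], p["R"].tolist())
    for l in ["scoop_grip","scoop_bed","bin_ledge","bin","strike_edge","strike_bar","mat_top","tube_1_mid","scoop","wash_bottle","beaker_tall","reagent_blue"]:
        r=mark_of(l,p); print(l,[(np.round(q["at"],4).tolist(),round(q["confidence"],2)) for q in r[:7]])
E
```

```text
pics
time 0.0
joint_pos [-1.2508  0.1165  1.4423  0.      1.584  -0.0378]
dq [ 0.0001  0.0004  0.0001 -0.0005 -0.001   0.0018]
effort [ -0.0009 -72.1254 -62.2607   0.078    0.0239  -0.0001]
tool_pos [ 0.2363 -0.632   0.2179]
eef_rot [-3.1404 -0.0001  0.3578]
ft_force [0.407  0.4776 0.811 ]
torque [0.0361 0.01   0.0073]
width 0.0931
side [0.5188 1.2315 0.8398] [[-0.9997899756122107, 0.01023289200899466, -0.017756480126060476], [0.020493690023164028, 0.5040803756334717, -0.8634135646203691], [0.00011547540601149255, -0.8635961225146568, -0.5041842161780554]]
scoop_grip [([0.4246, 0.2421, 0.0838], 0.78)]
scoop_bed [([0.5293, 0.2645, 0.0159], 0.77), ([0.6682, -0.0058, 0.0319], 0.49)]
bin_ledge [([0.6658, -0.0053, 0.0305], 0.69)]
bin [([0.6688, -0.0072, -0.0011], 0.63), ([0.5105, -0.2332, 0.0052], 0.38)]
strike_edge [([0.6048, -0.0231, 0.1011], 0.89), ([0.6512, -0.0109, 0.0706], 0.64)]
strike_bar []
mat_top [([0.508, -0.2292, 0.0034], 0.85), ([0.6054, -0.0211, 0.1011], 0.22)]
tube_1_mid [([0.6343, -0.0116, 0.0461], 0.48)]
scoop [([0.4826, 0.252, 0.0008], 0.8)]
wash_bottle [([0.7095, -0.21
[... 430 characters left out ...]
8, 0.239, 0.0824], 0.61)]
scoop_bed [([0.5269, 0.2618, 0.0185], 0.92)]
bin_ledge [([0.6665, -0.0083, 0.0308], 0.55), ([0.6715, -0.0105, -0.001], 0.55), ([0.6802, -0.0043, 0.0723], 0.19)]
bin []
strike_edge [([0.6033, -0.0208, 0.1026], 0.74), ([0.7089, -0.213, 0.0035], 0.72), ([0.6825, -0.0053, 0.0721], 0.29)]
strike_bar [([0.6704, -0.0075, 0.0009], 0.57)]
mat_top [([0.5092, -0.2329, 0.0056], 0.57), ([0.6675, -0.0072, 0.0334], 0.39)]
tube_1_mid [([0.6316, -0.0103, 0.0477], 0.72)]
scoop [([0.4855, 0.2491, -0.0022], 0.61)]
wash_bottle [([0.7095, -0.2133, 0.0], 0.57)]
beaker_tall [([0.5265, -0.463, -0.0021], 0.64), ([0.6506, -0.013, 0.0745], 0.55)]
reagent_blue [([0.5927, 0.3603, 0.0013], 0.65)]
```

View pics/side0.png

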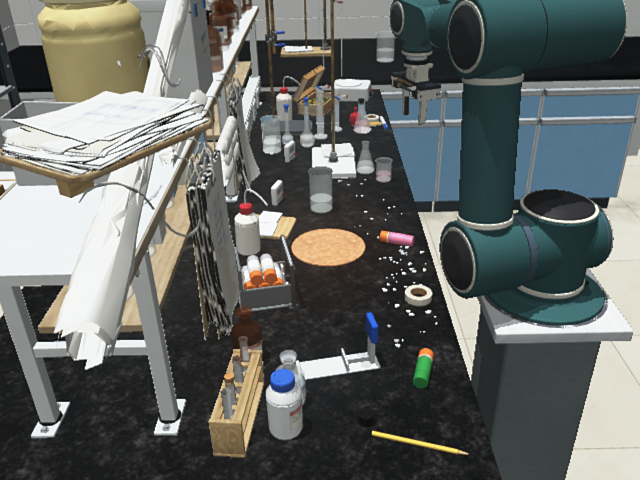

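View pics/top0.png

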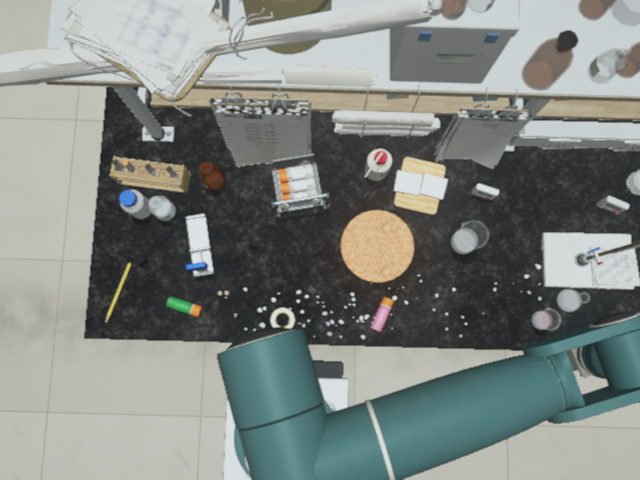

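Run:
```python
from h import *
np.set_printoptions(precision=4,suppress=True)
p=grab_frame("top"); save(p,"top1.png",(170,150,340,290),4.5)
q=grab_frame("side"); save(q,"side1.png",(220,190,440,390),3.6)
```

```text
(no output)
```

View pics/top1.png

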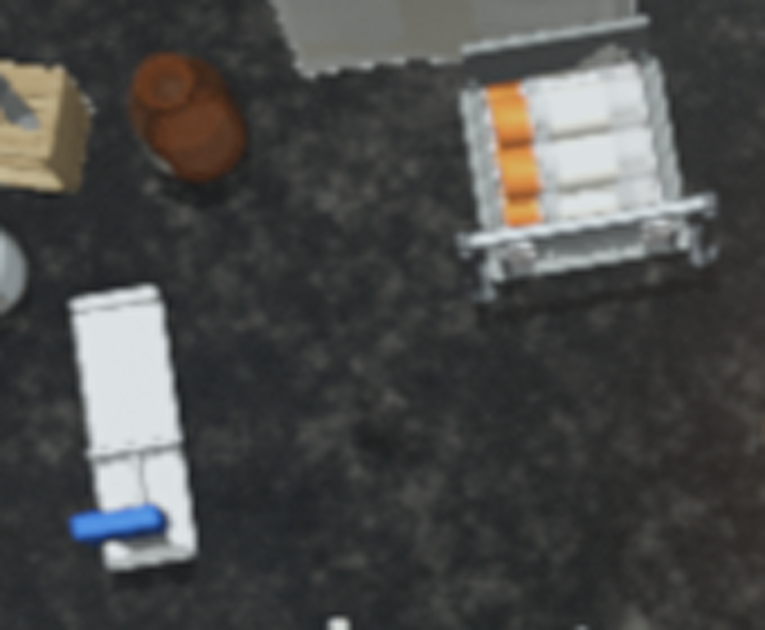

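View pics/side1.png

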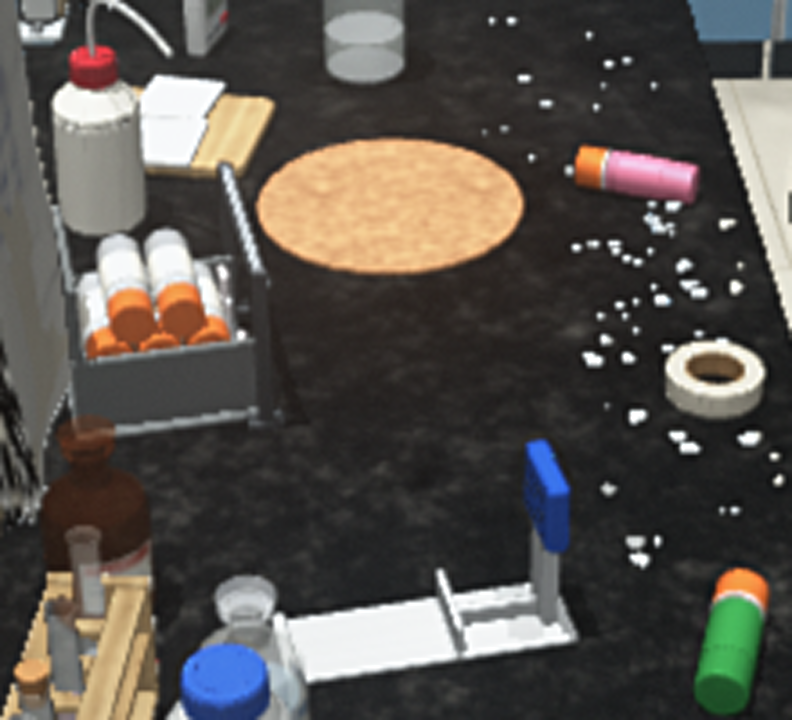

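```bash
cat > fit.py <<'E'
from h import *
from scipy.optimize import least_squares
np.set_printoptions(precision=4,suppress=True)
p=grab_frame("top"); q=grab_frame("side")
T=lambda u,v:(np.array([u+.5,v+.5])/4.5-.5+[170,150],p)
S=lambda u,v:(np.array([u+.5,v+.5])/3.6-.5+[220,190],q)
def W(P,X): c,s=np.cos(P[2]),np.sin(P[2]); return [P[0]+c*X[0]-s*X[1],P[1]+s*X[0]+c*X[1],X[2]]
def fit(obs,P0):
    f=lambda P:np.concatenate([proj(o[0][1],W(P,o[1]))-o[0][0] for o in obs])
    r=least_squares(f,P0,loss="soft_l1"); print(r.x,np.degrees(r.x[2])); print(r.fun.reshape(-1,2)); return r.x
# scoop origin
sc=[(T(109,568),(-.070,.026,.003)),(T(195,556),(-.070,-.026,.003)),(T(70,302),(.0965,.026,.007)),(T(157,287),(.0965,-.026,.007)),
 (T(85,457),(0,.026,.023)),(T(182,443),(0,-.026,.023)),
 (S(440,572),(0,-.026,.023)),(S(575,637),(-.070,.026,.003)),(S(307,680),(.0965,.026,.003)),
 (S(528,443),(-.050,-.025,.107)),(S(553,548),(-.050,.025,.063))]
a=fit(sc,[.484,.25,.217])
bi=[(T(463,236),(-.059,.072,.117)),(T(715,197),(-.059,-.072,.117)),(T(466,48),(.05,.05,.110)),(T(648,17),(.05,-.05,.110)),
 (S(262,268),(-.062,.070,.118)),(S(228,165),(-.062,-.070,.118))]
b=fit(bi,[.668,-.0075,.225])
# draw overlays
im=[cv2.cvtColor(z["pixels"],cv2.COLOR_RGB2BGR) for z in(p,q)]
def L(P,pts,col):
  for k,z in enumerate((p,q)):
    uv=[tuple(int(round(t*16*4+24)) for t in proj(z,W(P,X))) for X in pts]
    for i in range(len(uv)-1): cv2.line(big[k],uv[i],uv[i+1],col,1,cv2.LINE_AA,4)
big=[cv2.resize(i,None,fx=4,fy=4,interpolation=cv2.INTER_CUBIC) for i in im]
G=(0,255,0);Rr=(0,0,255)
L(a,[(-.07,.026,.003),(-.07,-.026,.003),(.09,-.026,.003),(.09,.026,.003),(-.07,.026,.003)],G)
L(a,[(0,.026,.023),(0,-.026,.023)],Rr);L(a,[(.0965,.026,.007),(.0965,-.026,.007)],Rr)
L(a,[(-.05,.025,.063),(-.05,-.025,.063),(-.05,-.025,.107),(-.05,.025,.107),(-.05,.025,.063)],Rr)
L(b,[(-.059,.067,.117),(-.059,-.067,.117),(-.059,-.067,.101),(-.059,.067,.101),(-.059,.067,.117)],Rr)
L(b,[(.05,.049,.11),(.05,-.049,.11)],Rr);L(b,[(-.05,.049,.056),(.05,.049,.056)],G);L(b,[(-.05,-.049,.056),(.05,-.049,.056)],G)
L(b,[(-.05,.033,.032),(.05,.033,.032)],Rr);L(b,[(-.05,-.033,.032),(.05,-.033,.032)],Rr)
cv2.imwrite("pics/ot.png",big[0][150*4:290*4,175*4:340*4]);cv2.imwrite("pics/os.png",big[1][225*4:390*4,225*4:390*4])
E
python3 fit.py
```

```text
[0.4816 0.2503 0.194 ] 11.113300910593967
[[ 0.0055  1.5386]
 [-0.0411  1.0451]
 [ 0.3068  0.849 ]
 [-0.2124  1.1313]
 [ 0.3995 -0.1089]
 [-1.9816 -0.1457]
 [-0.5311 -0.971 ]
 [ 1.5766 -0.2234]
 [-5.1448  0.2864]
 [-0.6647 -1.3799]
 [-1.3724  2.1889]]
[ 0.6675 -0.0106  0.1883] 10.790614767845021
[[ 0.0409  0.1741]
 [-0.6639  0.1885]
 [ 1.7029  1.0023]
 [-0.9237  2.0618]
 [-1.9948 -0.0381]
 [-1.3469 -0.837 ]]
```

View pics/ot.png

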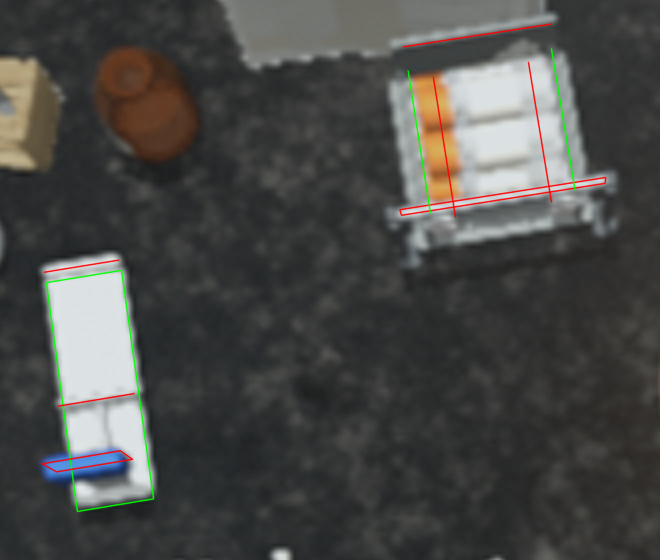

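View pics/os.png

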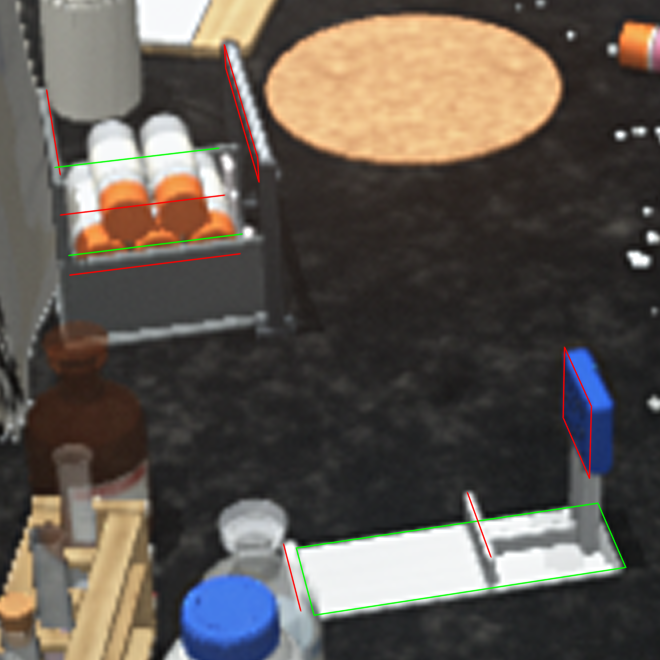

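```bash
cat > go.py <<'E'
import sys
from h import *
from scipy.spatial.transform import Rotation as Ro
np.set_printoptions(precision=1,suppress=True)
o=robot.get_obs(); R=Ro.from_euler("xyz",o["eef_rot"]).as_matrix()
print("t",round(float(o["time"]),2),np.round(o["tool_pos"],4),"rpy",np.round(np.degrees(o["eef_rot"]),2),"F",o["ft_force"],"w",round(float(o["width"]),4),"q",np.round(o["joint_pos"],2))
a=[float(v) for v in sys.argv[1:]]
if a:
    # args: x y z yawdeg
    d=R.T@(np.array(a[:3])-o["tool_pos"])*1000
    yaw=np.degrees(np.arctan2(R[1,0],R[0,0])); print("shift mm",d,"turn",round(yaw-a[3],2),"dist",np.linalg.norm(d))
E
python3 go.py .45 -.25 .25 60; python3 go.py .4264 .24 .16 101.1
```

```text
t 1.5 [ 0.2 -0.6  0.2] rpy [-180.    -0.    20.5] F [ 0.   0.  -0.1] w 0.0927 q [-1.2  0.1  1.4  0.   1.6 -0. ]
shift mm [ 333.9 -283.2  -31.3] turn -39.5 dist 438.97972357342536
t 1.5 [ 0.2 -0.6  0.2] rpy [-180.    -0.    20.5] F [ 0.   0.  -0.1] w 0.0927 q [-1.2  0.1  1.4  0.   1.6 -0. ]
shift mm [ 483.4 -750.5   58.7] turn -80.6 dist 894.6079976391997
```

{"method": "apply_moves", "body": {"series": "30 -25 -6 -7; 60 -50 -12 -14; 90 -75 -18 -21; 120 -100 -24 -28; 150 -125 -30 -35", "jaw": 1}}

```text
time: 1.92
tool_pos: [0.3336, -0.461, 0.2489]
eef_rot: [3.141, 0.0, 0.974]
ft_force: [1.2, -0.2, 0.4]
width: 0.0929
```

```bash
sed -i 's/precision=1/precision=4/' go.py; python3 go.py .45 -.25 .25 75; python3 go.py .4264 .24 .16 101.1
```

```text
t 1.92 [ 0.3336 -0.461   0.2489] rpy [179.99   0.    55.82] F [ 1.2099 -0.2325  0.4175] w 0.0929 q [-0.99 -0.12  1.63  0.    1.63 -0.39]
shift mm [239.9665 -22.1951  -1.0719] turn -19.18 dist 240.9931381899715
t 1.92 [ 0.3336 -0.461   0.2489] rpy [179.99   0.    55.82] F [ 1.2099 -0.2325  0.4175] w 0.0929 q [-0.99 -0.12  1.63  0.    1.63 -0.39]
shift mm [ 632.098  -316.9918   88.8436] turn -45.28 dist 712.6884601429804
```

{"method": "apply_moves", "body": {"series": "40 -6 0 -6; 80 -12 0 -12; 120 -18 0 -18; 160 -26 0 -24; 198 -36 0 -30"}}

```text
time: 2.33
tool_pos: [0.4155, -0.275, 0.2491]
eef_rot: [3.141, 0.0, 1.503]
ft_force: [0.8, 0.2, 0.5]
width: 0.093
```

```bash
python3 go.py .4264 .24 .16 101.1
```

```text
t 2.33 [ 0.4155 -0.275   0.2491] rpy [179.97   0.01  86.12] F [0.7806 0.1596 0.5037] w 0.093 q [-0.64 -0.28  1.77  0.    1.66 -0.57]
shift mm [514.6009 -24.0344  88.9156] turn -14.98 dist 522.778823368785
```

{"method": "apply_moves", "body": {"series": "40 -2 0 -3; 80 -4 0 -6; 120 -6 0 -9; 160 -8 0 -12; 200 -10 0 -15"}}

```text
time: 2.75
tool_pos: [0.4185, -0.0731, 0.2493]
eef_rot: [3.14, 0.001, 1.767]
ft_force: [1.9, -0.0, 0.4]
width: 0.0931
```

```bash
python3 go.py .4264 .24 .16 101.1
```

```text
t 2.75 [ 0.4185 -0.0731  0.2493] rpy [179.92   0.05 101.24] F [ 1.8558 -0.0059  0.4268] w 0.0931 q [-0.23 -0.45  1.89 -0.    1.7  -0.43]
shift mm [305.5921  68.6368  89.1322] turn 0.14 dist 325.6410169742887
```

{"method": "apply_moves", "body": {"series": "39 9 5 0; 78 18 10 0; 117 27 15 0; 156 36 20 0; 195 45 25 0"}}

```text
time: 3.17
tool_pos: [0.4241, 0.129, 0.2244]
eef_rot: [3.139, 0.001, 1.767]
ft_force: [-0.5, -1.0, 0.1]
width: 0.0929
```

```bash
python3 go.py .4264 .24 .16 101.1
```

```text
t 3.17 [0.4241 0.129  0.2244] rpy [179.85   0.05 101.25] F [-0.5409 -0.9875  0.0546] w 0.0929 q [ 0.24 -0.41  1.9  -0.    1.65  0.04]
shift mm [108.4773  23.6963  64.3741] turn 0.15 dist 128.34666979990206
```

{"method": "apply_moves", "body": {"series": "36 8 15 0; 72 16 35 0; 100 22 50 0; 108 23.7 64 0; 108.5 23.7 64 0"}}

```text
time: 3.58
tool_pos: [0.4251, 0.2414, 0.1574]
eef_rot: [-3.14, 0.002, 1.77]
ft_force: [-0.4, -0.3, -0.6]
width: 0.093
```

```bash
python3 go.py .4264 .24 .066 101.1
python3 - <<'E'
from h import *
q=grab_frame("side"); save(q,"side2.png",(290,290,450,410),5)
for n in("side","top"):
    p=grab_frame(n)
    for l in ["scoop_grip","scoop_bed","scoop"]:
        print(n,l,[(np.round(z["at"],4).tolist(),round(z["confidence"],2)) for z in mark_of(l,p)[:2]])
E
```

```text
t 3.58 [0.4251 0.2414 0.1574] rpy [-179.92    0.1   101.41] F [-0.4037 -0.3234 -0.5645] w 0.093 q [ 0.47 -0.28  1.91 -0.    1.51  0.27]
shift mm [-1.4689  1.1295 91.4099] turn 0.31 dist 91.42864302731239
side scoop_grip [([0.429, 0.2433, 0.0844], 0.75)]
side scoop_bed [([0.5314, 0.2596, 0.019], 0.69), ([0.6368, -0.0078, 0.047], 0.67)]
side scoop [([0.4857, 0.249, 0.0038], 0.57)]
top scoop_grip [([0.4273, 0.2386, 0.0818], 0.75)]
top scoop_bed [([0.5308, 0.2607, 0.0201], 0.77)]
top scoop [([0.487, 0.2488, -0.0013], 0.86)]
```

View pics/side2.png

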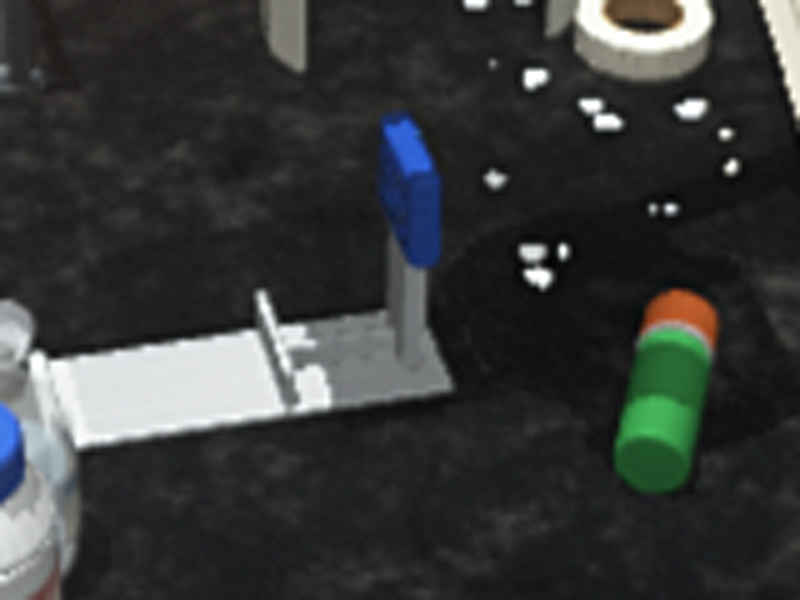

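```bash
python3 go.py .4277 .2405 .066 101.1
```

```text
t 4.03 [0.4267 0.2395 0.161 ] rpy [179.79   0.03 101.19] F [-0.2486 -0.0814  0.4365] w 0.0931 q [ 0.46 -0.28  1.91 -0.    1.51  0.26]
shift mm [ 0.8197  0.8181 95.0364] turn 0.09 dist 95.04343485291352
```

{"method": "apply_moves", "body": {"series": "1 1 30 0; 1 1 60 0; 1 1 80 0; 1 1 92 0; 1 1 95 0"}}

```text
time: 4.45
tool_pos: [0.4272, 0.2401, 0.0643]
eef_rot: [3.14, 0.001, 1.766]
ft_force: [-1.0, -0.5, -1.0]
width: 0.0927
```

```bash
python3 go.py .4277 .2405 .066 101.1
```

```text
t 4.45 [0.4272 0.2401 0.0643] rpy [179.92   0.07 101.17] F [-0.9803 -0.4771 -1.0033] w 0.0927 q [ 0.46 -0.21  2.01 -0.    1.34  0.27]
shift mm [ 0.2576  0.5454 -1.6702] turn 0.07 dist 1.7757424678758982
```

Close slowly on the grip in place.

{"method": "apply_moves", "body": {"series": "0 0 -1 0; 0 0 -1 0; 0 0 -1 0; 0 0 -1 0; 0 0 -1 0", "jaw": 0}}

```text
time: 4.87
tool_pos: [0.4276, 0.2403, 0.0662]
eef_rot: [3.139, 0.001, 1.766]
ft_force: [-0.1, 0.8, -0.7]
width: 0.0645
```

{"method": "apply_moves", "body": {"series": "0 0 0 0; 0 0 0 0; 0 0 0 0; 0 0 0 0; 0 0 0 0"}}

```text
time: 5.28
tool_pos: [0.4276, 0.2403, 0.0662]
eef_rot: [3.139, 0.001, 1.766]
ft_force: [0.6, 0.6, 0.2]
width: 0.0309
```

```bash
python3 go.py .4277 .2405 .116 101.1
```

```text
t 5.28 [0.4276 0.2403 0.0662] rpy [179.86   0.05 101.18] F [0.5776 0.5894 0.1818] w 0.0309 q [ 0.46 -0.21  2.01 -0.    1.34  0.27]
shift mm [  0.1133   0.293  -49.8065] turn 0.08 dist 49.80753382841131
```

{"method": "apply_moves", "body": {"series": "0 0 0 0; 0 0 0 0; 0 0 0 0; 0 0 0 0; 0 0 0 0"}}

```text
time: 5.7
tool_pos: [0.4275, 0.2403, 0.0661]
eef_rot: [3.139, 0.001, 1.766]
ft_force: [0.9, 0.8, -1.5]
width: 0.0136
```

```bash
python3 go.py .4277 .2405 .116 101.1
```

```text
t 5.7 [0.4275 0.2403 0.0661] rpy [179.86   0.05 101.17] F [ 0.8586  0.7667 -1.5061] w 0.0136 q [ 0.46 -0.21  2.01 -0.    1.34  0.27]
shift mm [  0.1202   0.318  -49.8869] turn 0.07 dist 49.88802694383177
```

{"method": "apply_moves", "body": {"series": "0 0 -10 0; 0 0 -25 0; 0 0 -45 0; 0 0 -60 0; 0 0 -60 0"}}

```text
time: 6.12
tool_pos: [0.4284, 0.2409, 0.1298]
eef_rot: [3.135, -0.0, 1.766]
ft_force: [-0.2, 0.6, -1.4]
width: 0.0141
```

```bash
python3 go.py .4116 -.0577 .126 100.8;python3 - <<'E'
from h import *
q=grab_frame("side"); save(q,"side3.png",(250,190,450,390),3)
E
```

```text
t 6.12 [0.4284 0.2409 0.1298] rpy [179.63  -0.02 101.17] F [-0.2051  0.6142 -1.4249] w 0.0141 q [ 0.46 -0.26  1.94 -0.    1.45  0.27]
shift mm [-289.6494  -74.3747    3.2024] turn 0.37 dist 299.06289849166376
```

View pics/side3.png

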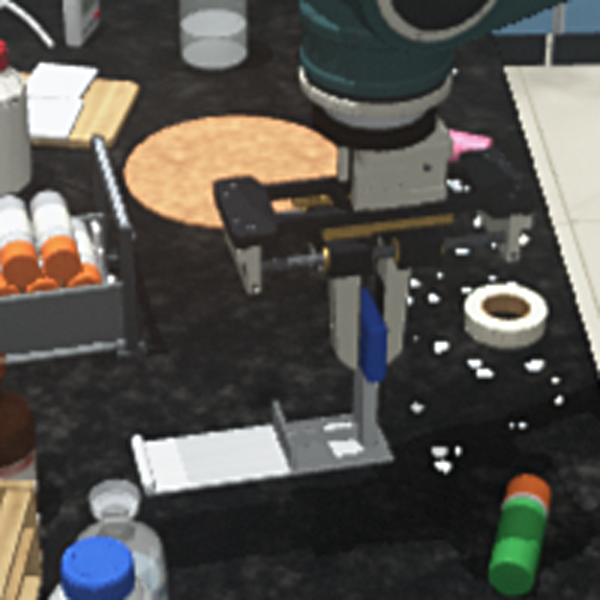

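{"method": "apply_moves", "body": {"series": "-30 -8 0 0; -68 -18 0 0; -106 -28 0 0; -140 -36 0 0; -165 -42 1 0"}}

```text
time: 6.58
tool_pos: [0.4179, 0.0684, 0.1256]
eef_rot: [3.138, 0.001, 1.765]
ft_force: [0.8, 0.9, -2.3]
width: 0.0138
```

```bash
python3 go.py .4116 -.0577 .126 100.8
```

```text
t 6.58 [0.4179 0.0684 0.1256] rpy [179.77   0.03 101.15] F [ 0.7684  0.8795 -2.3476] w 0.0138 q [ 0.1  -0.43  2.07 -0.    1.49 -0.09]
shift mm [-122.5196  -30.5228   -0.4656] turn 0.35 dist 126.26522562498128
```

{"method": "apply_moves", "body": {"series": "-30 -8 0 0; -62 -16 0 0; -94 -24 0 .3; -115 -29 0 .3; -122.5 -30.5 0 .3"}}

```text
time: 7.0
tool_pos: [0.4109, -0.0601, 0.1245]
eef_rot: [3.139, 0.001, 1.758]
ft_force: [-0.3, 0.5, -2.4]
width: 0.0139
```

```bash
python3 go.py .4116 -.0577 .077 100.8
python3 - <<'E'
from h import *
for n in("side","top"):
    p=grab_frame(n); save(p,n+"4.png",(180,150,340,280) if n=="top" else (220,200,420,350),4.5 if n=="top" else 4)
    for l in ["scoop_grip","scoop_bed","scoop","bin","bin_ledge","strike_edge","tube_1_mid"]:
        print(n,l,[(np.round(z["at"],4).tolist(),round(z["confidence"],2)) for z in mark_of(l,p)[:5]])
E
```

```text
t 7.0 [ 0.4109 -0.0601  0.1245] rpy [179.84   0.03 100.71] F [-0.3466  0.4679 -2.4093] w 0.0139 q [-0.21 -0.45  2.09  0.    1.5  -0.39]
shift mm [ 2.242   1.0366 47.4726] turn -0.09 dist 47.53685289321368
side scoop_grip [([0.41, -0.0568, 0.1433], 0.91)]
side scoop_bed [([0.5158, -0.0389, 0.0766], 0.67)]
side scoop [([0.4675, -0.0535, 0.0609], 0.95), ([0.6678, -0.0049, -0.0005], 0.74), ([0.6694, -0.0076, 0.0474], 0.71)]
side bin [([0.67, -0.0067, -0.0042], 0.73), ([0.6651, -0.0097, 0.0506], 0.23)]
side bin_ledge [([0.6654, -0.009, 0.0311], 0.67)]
side strike_edge [([0.6036, -0.022, 0.1001], 0.55)]
side tube_1_mid [([0.6365, -0.011, 0.045], 0.69)]
top scoop_grip [([0.5064, -0.2311, 0.0037], 0.2)]
top scoop_bed [([0.5124, -0.0361, 0.0796], 0.73)]
top scoop []
top bin [([0.6703, -0.0107, -0.0013], 0.98), ([0.6362, -0.0117, 0.0521], 0.33)]
top bin_ledge [([0.6679, -0.0052, 0.0325], 0.68)]
top strike_edge [([0.6063, -0.0191, 0.1011], 0.6), ([0.5251, -0.4635, 0.0004], 0.57)]
top tube_1_mid [([0.6337, -0.0091, 0.047], 0.6)]
```

View pics/top4.png

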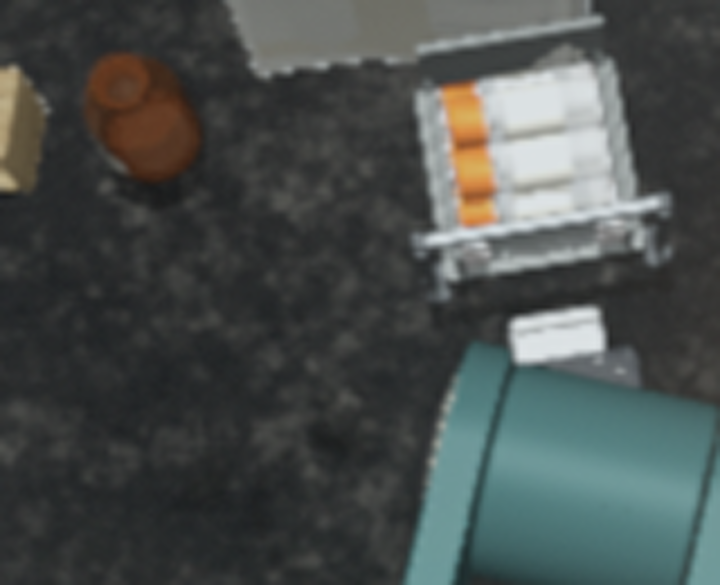

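View pics/side4.png

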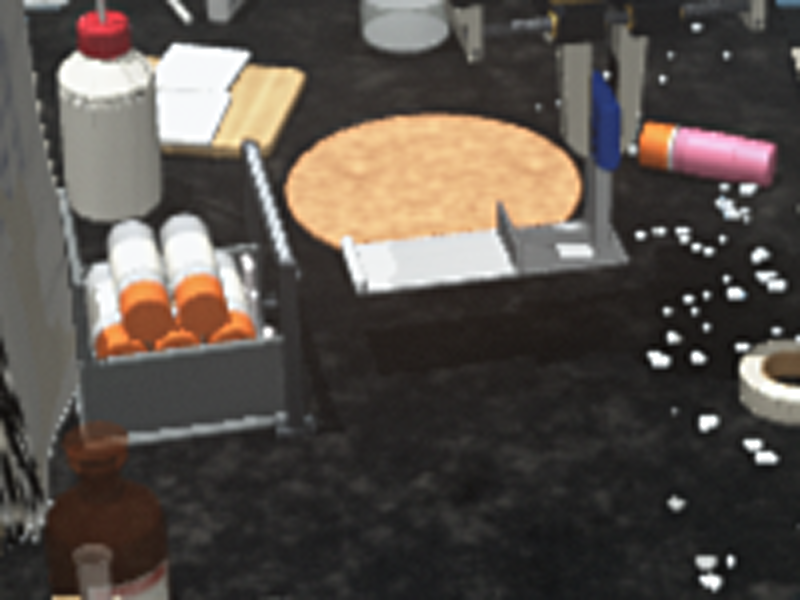

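{"method": "apply_moves", "body": {"series": "1 0.5 10 0; 1 0.5 25 0; 1 0.5 38 0; 1 0.5 46 0; 1 0.5 47 0"}}

```text
time: 8.22
tool_pos: [0.4112, -0.0563, 0.0764]
eef_rot: [3.14, -0.001, 1.76]
ft_force: [-1.4, -0.4, -2.6]
width: 0.0141
```

```bash
python3 go.py .4116 -.0577 .077 100.8
python3 - <<'E'
from h import *
for n in("side","top"):
    p=grab_frame(n); save(p,n+"5.png",(260,150,340,220) if n=="top" else (220,220,420,340),8 if n=="top" else 4)
    for l in ["scoop_bed","scoop","bin_ledge"]:
        print(n,l,[(np.round(z["at"],4).tolist(),round(z["confidence"],2)) for z in mark_of(l,p)[:5]])
E
```

```text
t 8.22 [ 0.4112 -0.0563  0.0764] rpy [179.91  -0.03 100.85] F [-1.3521 -0.4066 -2.5546] w 0.0141 q [-0.2  -0.42  2.15  0.    1.41 -0.39]
shift mm [-1.3955  0.0901 -0.6126] turn 0.05 dist 1.5266972833690193
side scoop_bed [([0.5132, -0.0337, 0.0255], 0.96)]
side scoop [([0.4673, -0.0448, 0.0129], 0.75)]
side bin_ledge [([0.6516, -0.0103, 0.0693], 0.68), ([0.6666, -0.0081, 0.032], 0.57)]
top scoop_bed [([0.5148, -0.038, 0.0315], 0.68)]
top scoop [([0.6775, -0.0028, 0.0729], 0.54)]
top bin_ledge [([0.6658, -0.0108, 0.0322], 0.61)]
```

View pics/top5.png

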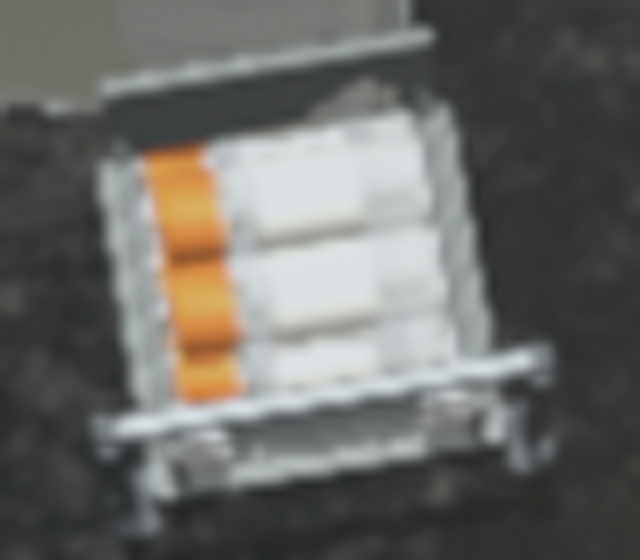

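View pics/side5.png

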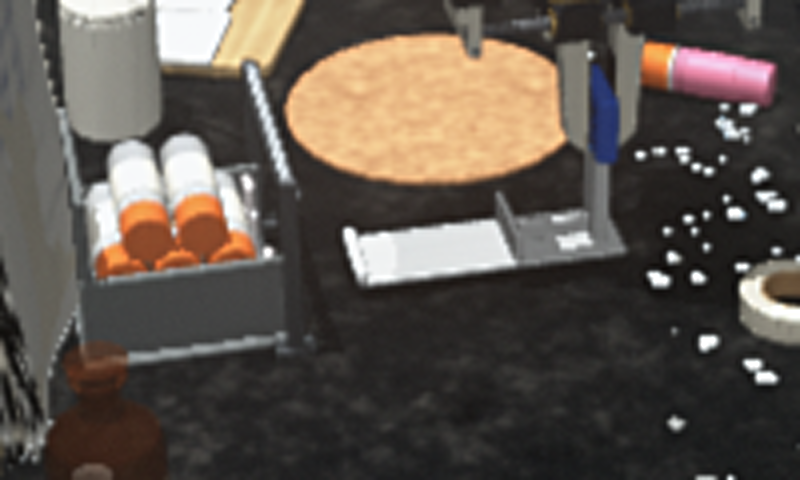

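Run:
```python
from h import *
p=grab_frame("top")
c=lambda u,v:(np.array([u+.5,v+.5])/8-.5+[260,150])
for n,a,b,z in [("bar",(100,430),(545,360),.117),("back",(105,90),(432,35),.11),("stops",(205,455),(450,415),.052),("sill",(170,495),(500,440),.004),("sideL",(110,165),(140,410),.056),("sideR",(440,105),(485,345),.056)]:
    A=ray(p,c(*a),z);B=ray(p,c(*b),z);d=B-A
    m=(A+B)/2
    print(n,np.round(A,4),np.round(B,4),"mid",np.round(m,4),"len",round(np.hypot(*d[:2]),4),"yaw",np.degrees(np.arctan2(d[1],d[0])))
```

```text
bar [0.5932 0.0501 0.117 ] [ 0.6204 -0.0921  0.117 ] mid [ 0.6068 -0.021   0.117 ] len 0.1448 yaw -79.16516052478947
back [0.7084 0.0536 0.11  ] [ 0.7302 -0.0526  0.11  ] mid [7.193e-01 5.000e-04 1.100e-01] len 0.1084 yaw -78.39211070874383
stops [0.6004 0.0197 0.052 ] [ 0.6165 -0.0619  0.052 ] mid [ 0.6085 -0.0211  0.052 ] len 0.0832 yaw -78.8411110186973
sill [0.5966 0.0339 0.004 ] [ 0.6193 -0.0793  0.004 ] mid [ 0.608  -0.0227  0.004 ] len 0.1154 yaw -78.66140976162549
sideL [0.6986 0.0552 0.056 ] [0.6143 0.0418 0.056 ] mid [0.6564 0.0485 0.056 ] len 0.0854 yaw -171.00013276331472
sideR [ 0.7228 -0.0555  0.056 ] [ 0.64   -0.0729  0.056 ] mid [ 0.6814 -0.0642  0.056 ] len 0.0847 yaw -168.11889632395696
```

```bash
python3 go.py .4126 -.0586 .0765 101;  python3 go.py .5206 -.0376 .0765 101
```

```text
t 8.67 [ 0.4123 -0.0566  0.079 ] rpy [179.73   0.04 100.85] F [-0.6587  0.4837 -1.6103] w 0.014 q [-0.2  -0.42  2.14  0.    1.41 -0.39]
shift mm [-2.0554 -0.1357  2.4677] turn -0.15 dist 3.2144791386109715
t 8.67 [ 0.4123 -0.0566  0.079 ] rpy [179.73   0.04 100.85] F [-0.6587  0.4837 -1.6103] w 0.014 q [-0.2  -0.42  2.14  0.    1.41 -0.39]
shift mm [ -1.7678 109.8854   2.9875] turn -0.15 dist 109.9402248299703
```

{"method": "apply_moves", "body": {"series": "-1.5 3 1.5 -0.2; -2 20 2 -0.2; -2 40 2 -0.2; -1.8 55 2 -0.2; -1.8 60 2 -0.2"}}

```text
time: 9.08
tool_pos: [0.4732, -0.0468, 0.0771]
eef_rot: [3.137, 0.001, 1.764]
ft_force: [0.4, -0.6, -2.5]
width: 0.0139
```

```bash
python3 - <<'E'
from h import *
for n in("side","top"):
    p=grab_frame(n); save(p,n+"6.png",(260,150,340,220) if n=="top" else (220,220,380,340),8 if n=="top" else 5)
E
python3 go.py .5206 -.0376 .0765 101
```

```text
t 9.18 [ 0.4719 -0.0469  0.0769] rpy [179.78   0.03 101.09] F [-0.5469  0.4706 -1.5669] w 0.0141 q [-0.15 -0.26  2.03  0.    1.37 -0.35]
shift mm [-0.2264 49.6203  0.5717] turn 0.09 dist 49.62411584495128
```

View pics/top6.png

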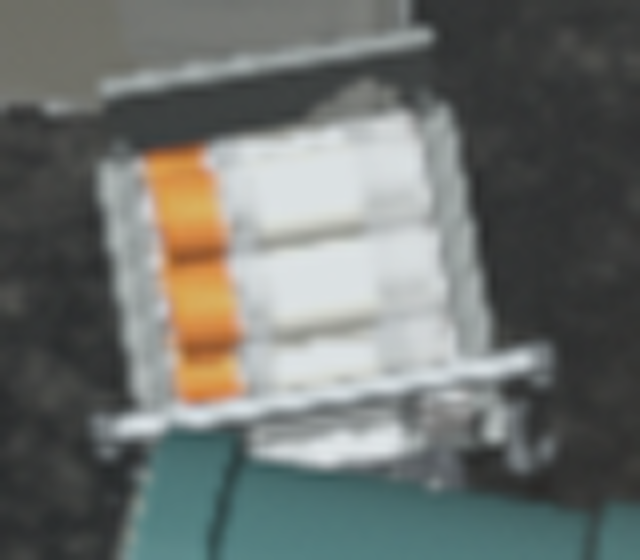

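View pics/side6.png

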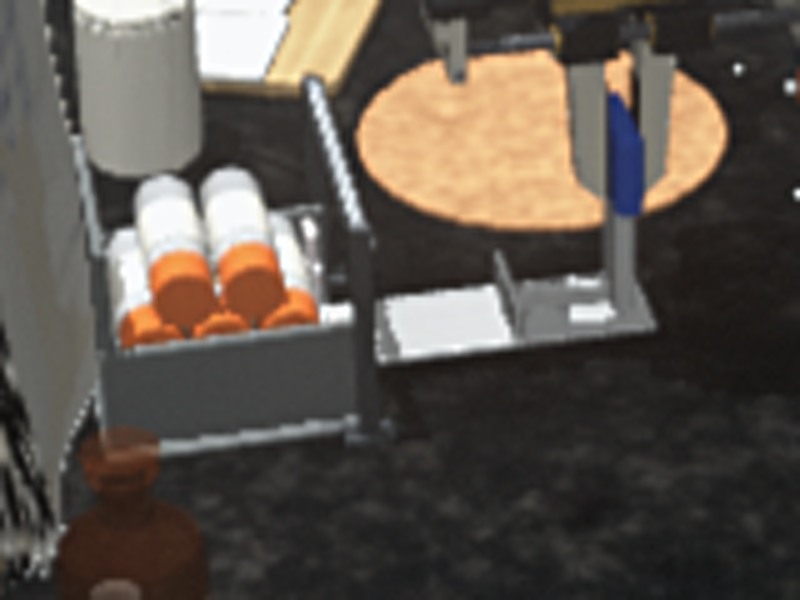

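{"method": "apply_moves", "body": {"series": "-0.2 15 0.5 0; -0.2 30 0.5 0; -0.2 42 0.5 0; -0.2 52 0.5 0; -0.2 60 0.5 0"}}

```text
time: 9.6
tool_pos: [0.531, -0.0356, 0.0766]
eef_rot: [3.138, 0.0, 1.764]
ft_force: [0.1, -0.8, -1.1]
width: 0.0137
```

```bash
python3 - <<'E'
from h import *
for n in("side",):
    p=grab_frame(n); save(p,n+"7.png",(220,220,380,340),5)
E
python3 go.py .5627 -.0294 .0765 101
```

```text
t 9.65 [ 0.5319 -0.0354  0.0767] rpy [179.76   0.03 101.09] F [-0.2362  0.4415 -3.0425] w 0.0143 q [-0.11 -0.12  1.91  0.    1.35 -0.31]
shift mm [-0.022  31.4036  0.3195] turn 0.09 dist 31.405226763407402
```

View pics/side7.png

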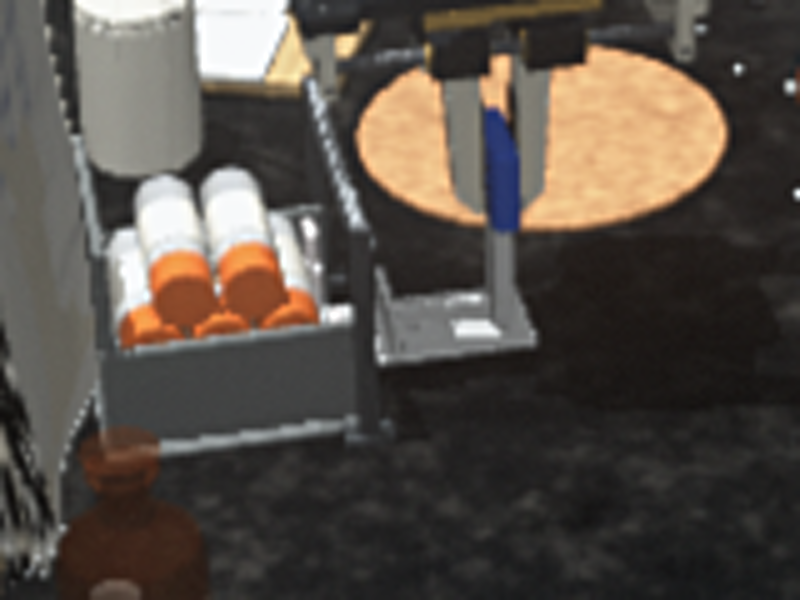

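{"method": "apply_moves", "body": {"series": "0 8 0.3 0; 0 16 0.3 0; 0 23 0.3 0; 0 28 0.3 0; 0 30 0.3 0"}}

```text
time: 10.07
tool_pos: [0.5619, -0.0295, 0.0765]
eef_rot: [3.138, 0.0, 1.764]
ft_force: [-0.4, -0.3, -2.0]
width: 0.014
```

{"method": "apply_moves", "body": {"series": "0 0 0 0; 0 0 0 0"}}

```text
time: 10.23
tool_pos: [0.5619, -0.0295, 0.0763]
eef_rot: [3.138, 0.0, 1.765]
ft_force: [0.4, -0.2, -0.8]
width: 0.0138
```

```bash
python3 - <<'E'
from h import *
for n in("side",):
    p=grab_frame(n); save(p,n+"8.png",(220,220,380,340),5)
E
python3 go.py .5627 -.0294 .0765 101
```

```text
t 10.28 [ 0.5618 -0.0296  0.0764] rpy [179.78   0.02 101.1 ] F [-0.9582 -0.7672 -1.6698] w 0.0139 q [-0.1  -0.06  1.85  0.    1.34 -0.29]
shift mm [-0.0227  0.9197 -0.0971] turn 0.1 dist 0.9250684098461194
```

View pics/side8.png

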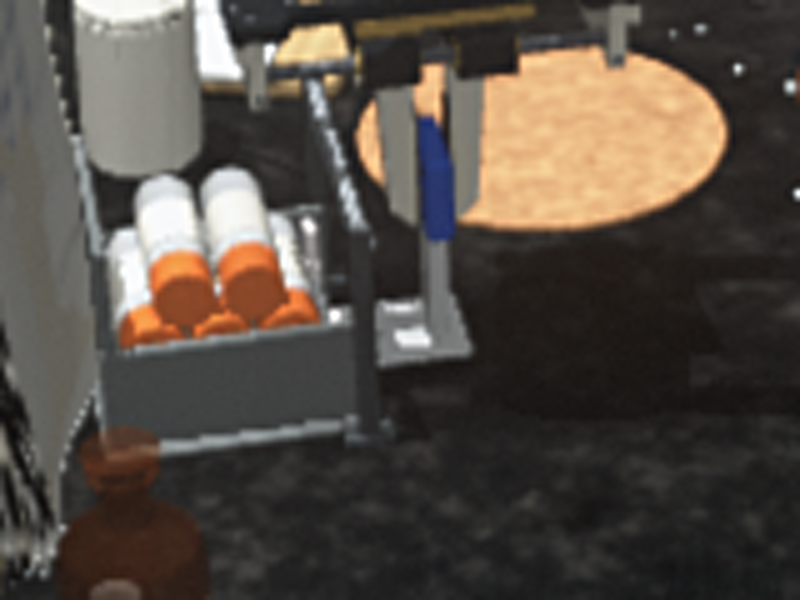

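{"method": "apply_moves", "body": {"series": "0 1 0 0; 0 2 0 0; 0 3 0 0; 0 3 0 0"}}

```text
time: 10.62
tool_pos: [0.5648, -0.029, 0.0765]
eef_rot: [3.138, 0.0, 1.764]
ft_force: [-0.4, 1.0, -1.7]
width: 0.0136
```

```bash
python3 go.py .5627 -.0294 .0765 101
```

```text
t 10.62 [ 0.5648 -0.029   0.0765] rpy [179.77   0.02 101.1 ] F [-0.3726  0.9802 -1.7117] w 0.0136 q [-0.1  -0.05  1.85  0.    1.34 -0.29]
shift mm [ 0.001  -2.1848 -0.0332] turn 0.1 dist 2.1850539014776116
```

{"method": "apply_moves", "body": {"series": "0 1 0 0; 0 2 0 0; 0 2 0 0; 0 2 0 0"}}

```text
time: 10.95
tool_pos: [0.5657, -0.0289, 0.0764]
eef_rot: [3.141, 0.0, 1.764]
ft_force: [-12.6, -2.4, 4.0]
width: 0.0141
```

```bash
python3 go.py .5627 -.0294 .0765 101
```

```text
t 10.95 [ 0.5657 -0.0289  0.0764] rpy [179.94   0.02 101.1 ] F [-12.5949  -2.4027   3.9759] w 0.0141 q [-0.1  -0.05  1.84 -0.    1.34 -0.29]
shift mm [ 0.0802 -3.076  -0.061 ] turn 0.1 dist 3.0776054155374886
```

{"method": "apply_moves", "body": {"series": "0 -1.5 0 0; 0 -3 0 0; 0 -3.2 0 0; 0 -3.2 0 0"}}

```text
time: 11.28
tool_pos: [0.5626, -0.0295, 0.0765]
eef_rot: [3.14, 0.0, 1.764]
ft_force: [0.8, -0.3, -0.9]
width: 0.0139
```

```bash
python3 - <<'E'
from h import *
p=grab_frame("side"); save(p,"side9.png",(220,220,380,340),5)
E
python3 go.py .5625 -.0294 .1286 101
```

```text
t 11.33 [ 0.5627 -0.0295  0.0765] rpy [179.92   0.03 101.09] F [ 0.4205  0.0291 -2.4316] w 0.0139 q [-0.1  -0.05  1.85 -0.    1.34 -0.29]
shift mm [  0.0982  -0.1044 -52.1224] turn 0.09 dist 52.122612652189524
```

View pics/side9.png

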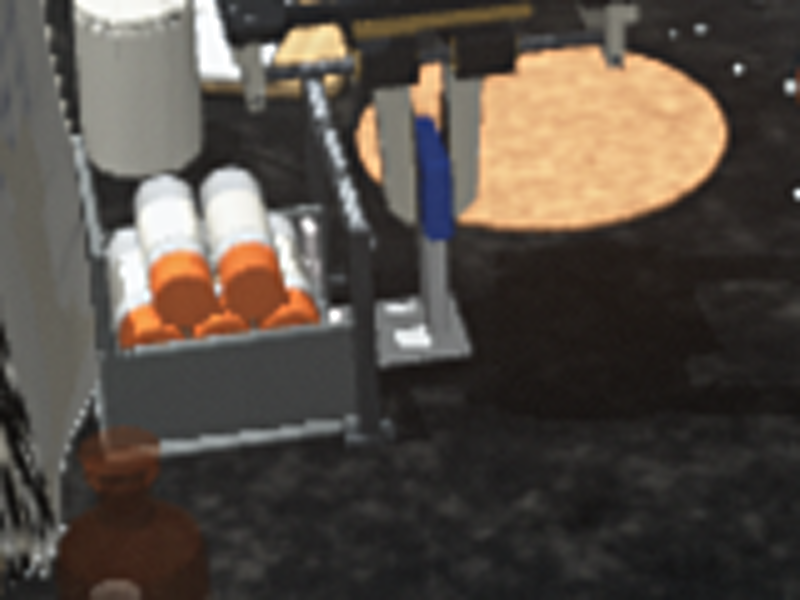

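{"method": "apply_moves", "body": {"series": "0 0 -3 0; 0 0 -7 0; 0 0 -12 0; 0 0 -17 0; 0 0 -21 0"}}

```text
time: 11.75
tool_pos: [0.5628, -0.0295, 0.0983]
eef_rot: [3.14, 0.001, 1.764]
ft_force: [0.4, 0.6, -3.7]
width: 0.0137
```

{"method": "apply_moves", "body": {"series": "0 0 -3 0; 0 0 -7 0; 0 0 -12 0; 0 0 -17 0; 0 0 -21 0"}}

```text
time: 12.17
tool_pos: [0.5628, -0.0295, 0.12]
eef_rot: [3.14, 0.001, 1.764]
ft_force: [-0.5, 0.4, -2.9]
width: 0.014
```

```bash
python3 - <<'E'
from h import *
p=grab_frame("side"); save(p,"side10.png",(220,210,380,330),5)
E
python3 go.py .5625 -.0294 .1286 101
```

```text
t 12.22 [ 0.5631 -0.0295  0.1207] rpy [179.84   0.05 101.1 ] F [ 1.0221  0.0141 -2.0224] w 0.0141 q [-0.1  -0.08  1.8  -0.    1.42 -0.29]
shift mm [ 0.1999 -0.5433 -7.8737] turn 0.1 dist 7.8949092767544355
```

View pics/side10.png

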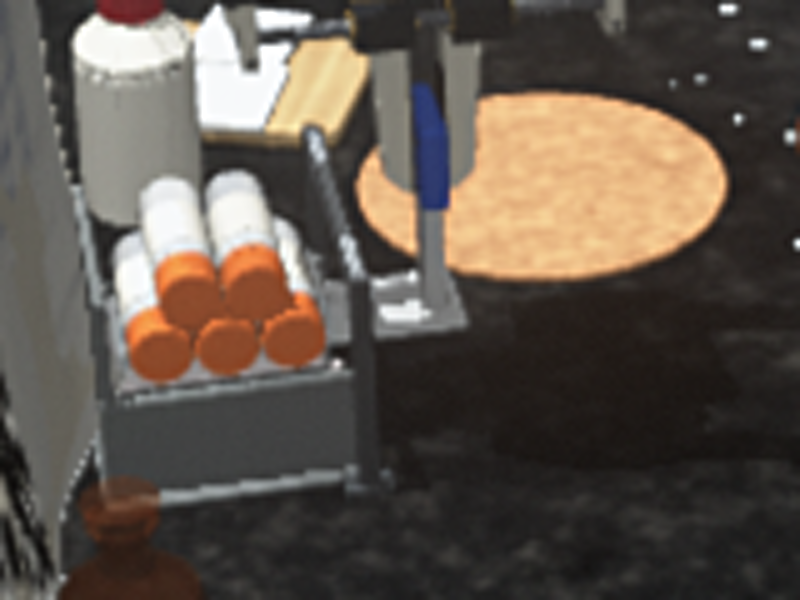

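{"method": "apply_moves", "body": {"series": "0 0 -3 0; 0 0 -6 0; 0 0 -7.9 0; 0 0 -7.9 0; 0 0 -7.9 0"}}

```text
time: 12.63
tool_pos: [0.5631, -0.0295, 0.1286]
eef_rot: [3.139, 0.001, 1.764]
ft_force: [0.6, 0.5, -3.0]
width: 0.0141
```

```bash
python3 - <<'E'
from h import *
p=grab_frame("side"); save(p,"side11.png",(220,210,380,330),5)
E
python3 go.py .5625 -.0294 .1286 101;python3 go.py .36 -.07 .1286 101
```

```text
t 12.68 [ 0.563  -0.0295  0.1285] rpy [179.85   0.05 101.1 ] F [-0.1027 -0.2586 -2.928 ] w 0.0141 q [-0.1  -0.09  1.8  -0.    1.43 -0.29]
shift mm [ 0.2146 -0.4629 -0.1292] turn 0.1 dist 0.5263283267459989
t 12.68 [ 0.563  -0.0295  0.1285] rpy [179.85   0.05 101.1 ] F [-0.1027 -0.2586 -2.928 ] w 0.0141 q [-0.1  -0.09  1.8  -0.    1.43 -0.29]
shift mm [  -0.648  -206.9903   -0.6766] turn 0.1 dist 206.9924279578917
```

View pics/side11.png

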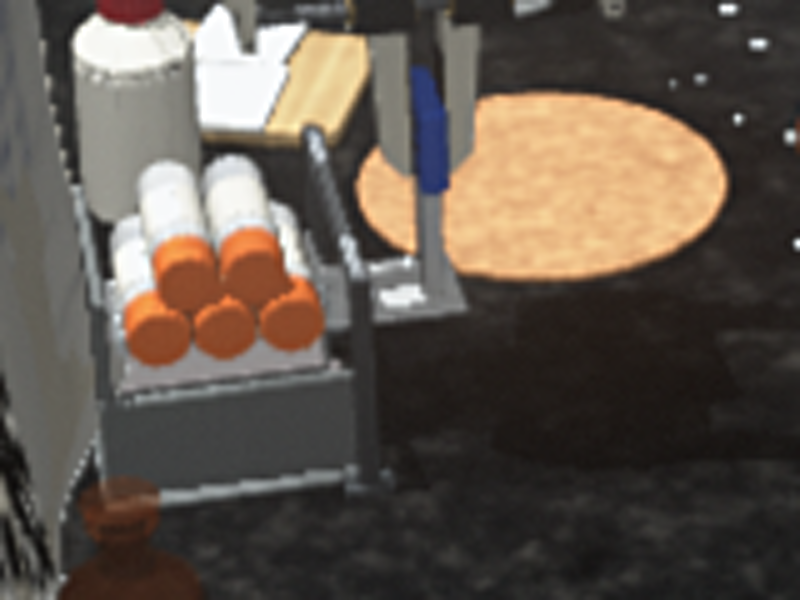

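{"method": "apply_moves", "body": {"series": "0 -2 0 0; 0 -6 0 0; 0 -11 0 0; 0 -16 0 0; 0 -20 0 0"}}

```text
time: 13.1
tool_pos: [0.5427, -0.0335, 0.1284]
eef_rot: [3.139, 0.001, 1.764]
ft_force: [0.0, -0.3, -2.7]
width: 0.0138
```

{"method": "apply_moves", "body": {"series": "0 -4 0 0; 0 -8 0 0; 0 -12 0 0; 0 -16 0 0; 0 -20 0 0"}}

```text
time: 13.52
tool_pos: [0.5226, -0.0374, 0.1284]
eef_rot: [3.139, 0.001, 1.764]
ft_force: [0.2, -0.4, -3.5]
width: 0.0137
```

```bash
python3 - <<'E'
from h import *
p=grab_frame("side"); save(p,"side12.png",(220,210,380,330),5)
E
python3 go.py .36 -.07 .1286 101
```

```text
t 13.57 [ 0.5222 -0.0375  0.1284] rpy [179.86   0.05 101.09] F [ 0.6114  0.2762 -2.2187] w 0.0135 q [-0.12 -0.18  1.88 -0.    1.44 -0.31]
shift mm [  -0.6661 -165.4354   -0.6057] turn 0.09 dist 165.43788469868602
```

View pics/side12.png

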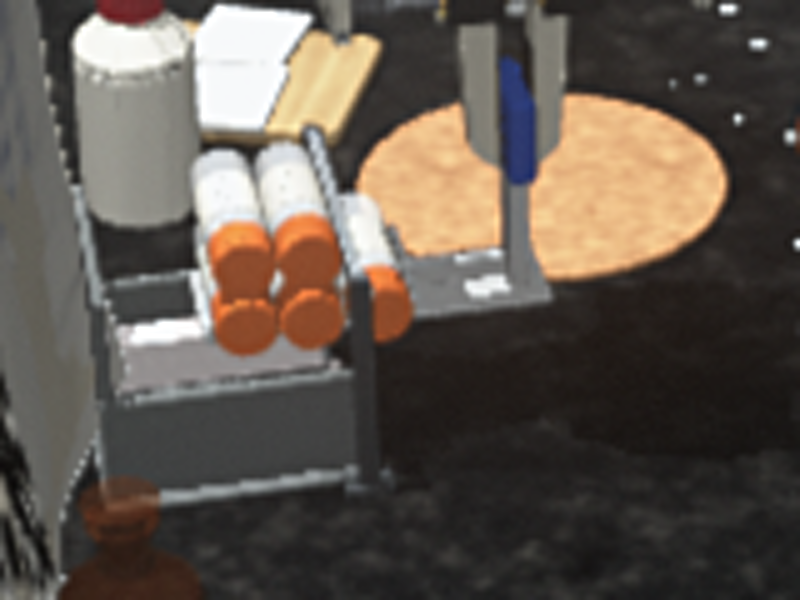

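{"method": "apply_moves", "body": {"series": "0 -4 0 0; 0 -8 0 0; 0 -12 0 0; 0 -16 0 0; 0 -20 0 0"}}

```text
time: 13.98
tool_pos: [0.5022, -0.0414, 0.1283]
eef_rot: [3.139, 0.001, 1.764]
ft_force: [0.5, -0.6, -3.6]
width: 0.0139
```

```bash
python3 - <<'E'
from h import *
p=grab_frame("side"); save(p,"side13.png",(220,210,380,330),5)
E
python3 go.py .36 -.07 .1286 101
```

```text
t 14.03 [ 0.5017 -0.0415  0.1283] rpy [179.87   0.05 101.09] F [-0.8913 -0.4091 -2.1333] w 0.0138 q [-0.13 -0.23  1.92 -0.    1.45 -0.33]
shift mm [  -0.696  -144.5621   -0.589 ] turn 0.09 dist 144.5649352481528
```

View pics/side13.png

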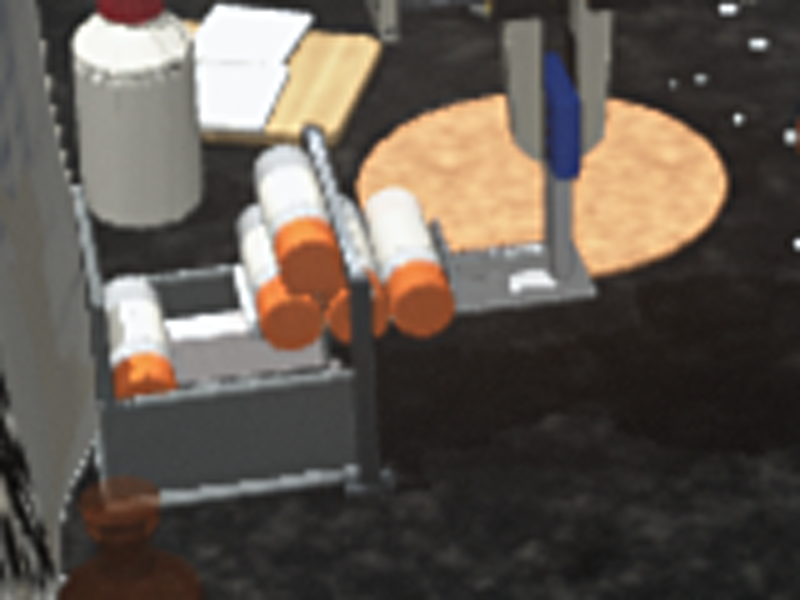

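Tube 5 dropped into the bin, tube 4 is at the bar over tubes 2/3. Continue.

{"method": "apply_moves", "body": {"series": "0 -4 0 0; 0 -8 0 0; 0 -12 0 0; 0 -16 0 0; 0 -20 0 0"}}

```text
time: 14.45
tool_pos: [0.4817, -0.0454, 0.1283]
eef_rot: [3.139, 0.001, 1.764]
ft_force: [0.3, -0.3, -2.4]
width: 0.0138
```

{"method": "apply_moves", "body": {"series": "0 -4 0 0; 0 -8 0 0; 0 -12 0 0; 0 -16 0 0; 0 -20 0 0"}}

```text
time: 14.87
tool_pos: [0.4617, -0.0494, 0.1283]
eef_rot: [3.139, 0.001, 1.764]
ft_force: [1.0, -0.1, -2.3]
width: 0.0137
```

```bash
python3 - <<'E'
from h import *
p=grab_frame("side"); save(p,"side14.png",(220,210,380,330),5)
E
python3 go.py .36 -.07 .1286 101
```

```text
t 14.92 [ 0.4613 -0.0494  0.1283] rpy [179.88   0.06 101.09] F [ 1.0062 -0.9365 -2.257 ] w 0.0139 q [-0.16 -0.32  2.   -0.    1.47 -0.36]
shift mm [  -0.7212 -103.3327   -0.5177] turn 0.09 dist 103.33655344861853
```

View pics/side14.png

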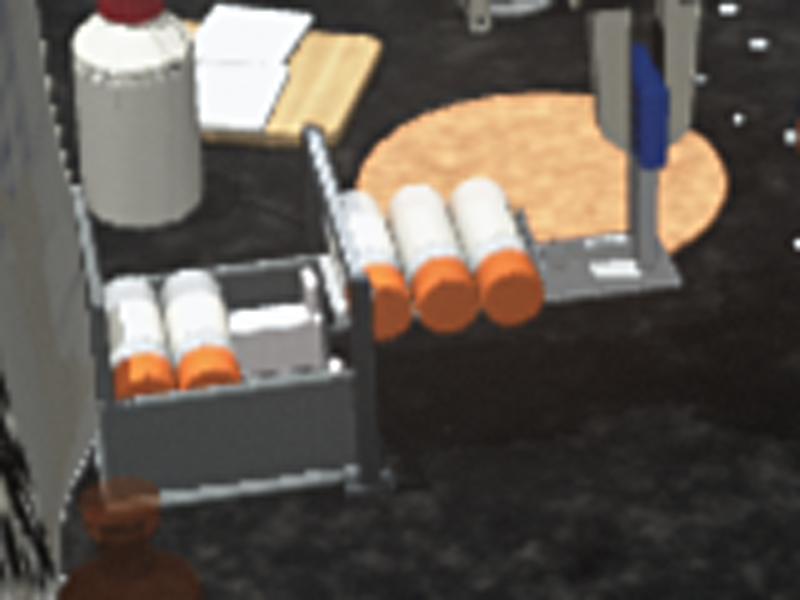

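{"method": "apply_moves", "body": {"series": "0 -5 0 0; 0 -13 0 0; 0 -23 0 0; 0 -32 0 0; 0 -38 0 0"}}

```text
time: 15.33
tool_pos: [0.4228, -0.0569, 0.1282]
eef_rot: [3.139, 0.001, 1.764]
ft_force: [0.7, 0.2, -3.4]
width: 0.0136
```

```bash
python3 - <<'E'
from h import *
p=grab_frame("side"); save(p,"side15.png",(220,210,420,360),4)
p=grab_frame("top")
r=outline_of("mat_top",p)
for z in r[:2]:
    m=z["region"].astype(np.uint8); c,_=cv2.findContours(m,0,2); c=max(c,key=cv2.contourArea); print(z["confidence"],cv2.contourArea(c))
    pts=np.array([ray(p,q[0],.004)[:2] for q in c],np.float32); print(cv2.minEnclosingCircle(pts), pts.min(0),pts.max(0))
for q in (p,):
  print([(np.round(z["at"],4).tolist(),round(z["confidence"],2)) for z in mark_of("mat_top",q)])
E
python3 go.py .4525 -.242 .1286 101
```

```text
0.67 3743.5
((0.5102868676185608, -0.23479336500167847), 0.10157077014446259) [ 0.41127375 -0.33106962] [ 0.60877717 -0.1414055 ]
[([0.5066, -0.2308, 0.0017], 0.76)]
t 15.53 [ 0.424  -0.0568  0.1284] rpy [179.83   0.07 101.07] F [ 0.2304 -0.6283 -2.5822] w 0.0136 q [-0.19 -0.42  2.06 -0.    1.49 -0.39]
shift mm [-187.208    -7.583     0.0466] turn 0.07 dist 187.36152609595962
```

View pics/side15.png

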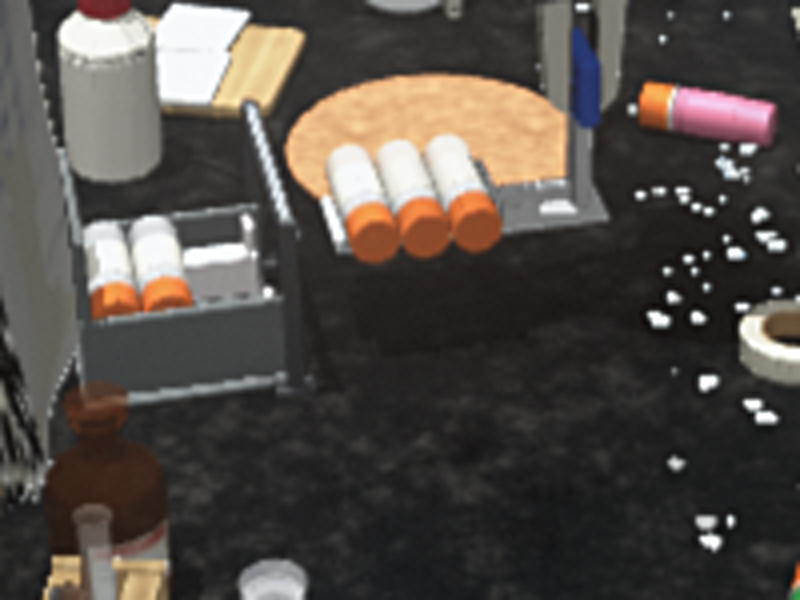

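{"method": "apply_moves", "body": {"series": "-4 -3 0 0; -14 -6 0 0; -30 -9 0 0; -48 -10 0 0; -64 -10 0 0"}}

```text
time: 15.95
tool_pos: [0.4264, -0.1231, 0.1285]
eef_rot: [3.139, 0.002, 1.764]
ft_force: [0.4, 0.6, -2.8]
width: 0.0136
```

{"method": "apply_moves", "body": {"series": "-14 0 0 0; -30 0 0 0; -46 0 0 0; -58 0 0 0; -64 0 0 0"}}

```text
time: 16.37
tool_pos: [0.4387, -0.1877, 0.1284]
eef_rot: [3.139, 0.002, 1.763]
ft_force: [0.3, -0.4, -2.6]
width: 0.0138
```

```bash
python3 - <<'E'
from h import *
p=grab_frame("side"); save(p,"side16.png",(220,190,420,340),4)
E
python3 go.py .453 -.243 .1286 101
```

```text
t 16.42 [ 0.4388 -0.1878  0.1284] rpy [179.87   0.09 101.01] F [ 0.0761 -0.4815 -3.4919] w 0.0138 q [-0.46 -0.29  1.97  0.    1.46 -0.65]
shift mm [-56.9504   3.4226  -0.1185] turn 0.01 dist 57.05332301713188
```

View pics/side16.png

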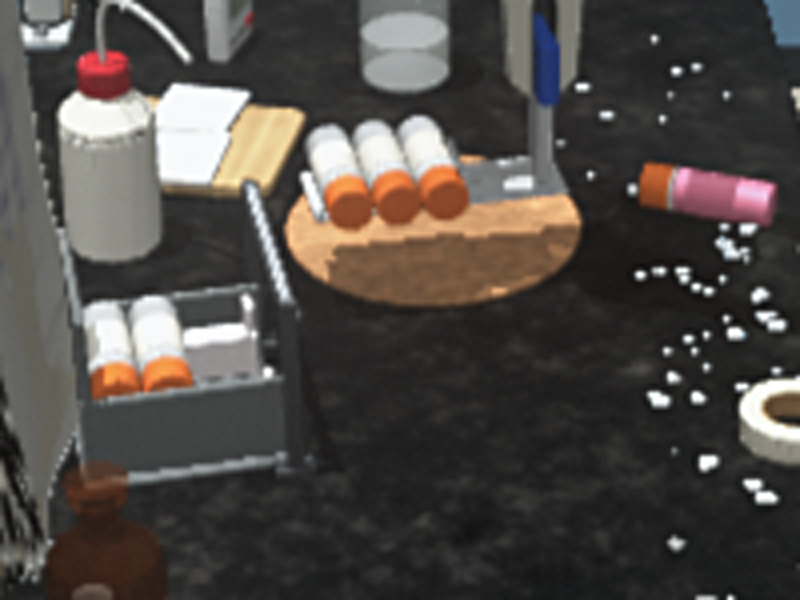

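{"method": "apply_moves", "body": {"series": "-10 1 0 0; -24 2 3 0; -40 3 8 0; -52 3.4 14 0; -57 3.4 18 0"}}

```text
time: 16.83
tool_pos: [0.4532, -0.2445, 0.1095]
eef_rot: [3.14, 0.001, 1.762]
ft_force: [-0.0, 0.8, -2.5]
width: 0.0136
```

{"method": "apply_moves", "body": {"series": "0 0 6 0; 0 0 13 0; 0 0 20 0; 0 0 25 0; 0 0 27 0"}}

```text
time: 17.25
tool_pos: [0.4529, -0.2439, 0.0814]
eef_rot: [3.141, 0.001, 1.763]
ft_force: [-0.5, -0.7, -3.1]
width: 0.0139
```

```bash
python3 - <<'E'
from h import *
p=grab_frame("side"); save(p,"side17.png",(220,190,420,340),4)
E
python3 go.py .453 -.243 .0703 101
```

```text
t 17.3 [ 0.453  -0.244   0.0815] rpy [179.95   0.04 101.01] F [-0.0747  0.2248 -2.5088] w 0.0139 q [-0.54 -0.17  1.95  0.    1.36 -0.74]
shift mm [ 0.9765  0.2064 11.2277] turn 0.01 dist 11.272018215065247
```

View pics/side17.png

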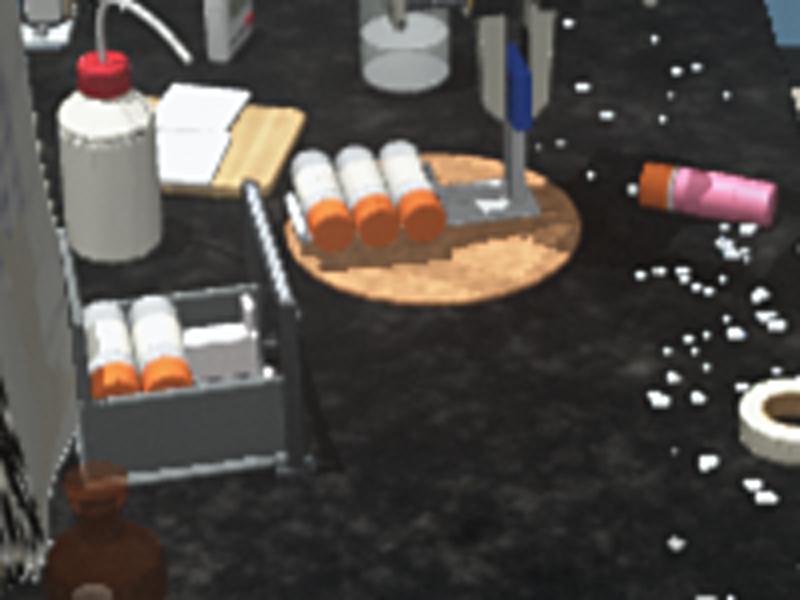

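{"method": "apply_moves", "body": {"series": "1 -3 0 0; 1 -7 3 0; 1 -10 6 0; 1 -10 9 0; 1 -10 10.5 0"}}

```text
time: 17.72
tool_pos: [0.4427, -0.245, 0.0707]
eef_rot: [3.141, 0.001, 1.763]
ft_force: [0.5, 0.4, -2.5]
width: 0.0137
```

```bash
python3 - <<'E'
from h import *
for n in ("side","top"):
  p=grab_frame(n); save(p,n+"18.png",(220,190,420,340),4)
  for l in ["scoop","scoop_bed","scoop_grip","mat_top"]:
    print(n,l,[(np.round(z["at"],4).tolist(),round(z["confidence"],2)) for z in mark_of(l,p)[:2]])
E
python3 go.py .443 -.245 .0701 101
```

```text
side scoop []
side scoop_bed []
side scoop_grip [([0.441, -0.2441, 0.089], 0.9), ([0.5145, -0.2266, 0.0265], 0.29)]
side mat_top [([0.51, -0.2329, 0.0038], 0.88), ([0.513, -0.223, 0.0216], 0.19)]
top scoop [([0.5011, -0.2364, 0.0053], 0.65)]
top scoop_bed []
top scoop_grip [([0.4431, -0.2475, 0.0884], 0.5)]
top mat_top []
t 18.22 [ 0.4431 -0.2449  0.0711] rpy [179.94   0.04 101.02] F [ 0.4449  0.241  -2.7332] w 0.0139 q [-0.56 -0.18  1.97  0.    1.35 -0.75]
shift mm [-0.0658 -0.0754  0.9725] turn 0.02 dist 0.9776152894208447
```

View pics/side18.png

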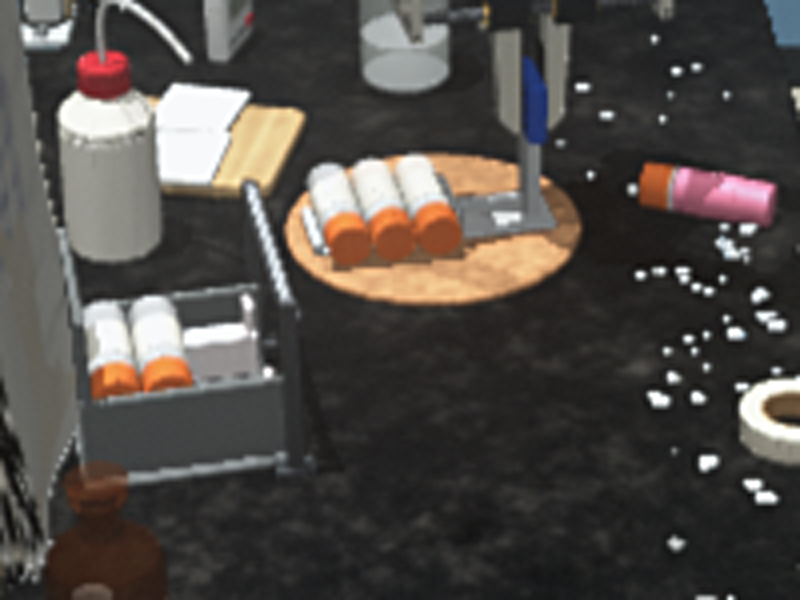

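{"method": "apply_moves", "body": {"series": "0 0 0.5 0; 0 0 1 0; 0 0 1 0; 0 0 1 0"}}

```text
time: 18.55
tool_pos: [0.4431, -0.245, 0.0701]
eef_rot: [3.141, 0.001, 1.763]
ft_force: [-0.6, 1.1, -2.3]
width: 0.0139
```

{"method": "apply_moves", "body": {"series": "0 0 0.4 0; 0 0 0.5 0; 0 0 0.5 0"}}

```text
time: 18.8
tool_pos: [0.4431, -0.245, 0.0701]
eef_rot: [3.14, 0.001, 1.763]
ft_force: [-2.5, 1.4, 4.8]
width: 0.0137
```

{"method": "apply_moves", "body": {"series": "0 0 0 0; 0 0 0 0; 0 0 0 0; 0 0 0 0; 0 0 0 0", "jaw": 0.6}}

```text
time: 19.22
tool_pos: [0.4432, -0.245, 0.07]
eef_rot: [3.14, 0.001, 1.763]
ft_force: [-0.2, -0.3, 0.4]
width: 0.0427
```

{"method": "apply_moves", "body": {"series": "0 0 0 0; 0 0 0 0; 0 0 0 0; 0 0 0 0"}}

```text
time: 19.55
tool_pos: [0.4432, -0.245, 0.07]
eef_rot: [3.14, 0.001, 1.763]
ft_force: [0.5, 0.6, 0.3]
width: 0.0558
```

```bash
python3 - <<'E'
from h import *
for n in ("side",):
  p=grab_frame(n); save(p,n+"19.png",(260,190,420,310),5)
E
python3 go.py .443 -.245 .2 101
```

```text
t 19.6 [ 0.4432 -0.245   0.07  ] rpy [179.93   0.05 101.01] F [-0.6428  0.4208 -0.244 ] w 0.0556 q [-0.56 -0.18  1.97  0.    1.34 -0.75]
shift mm [  -0.0772    0.003  -129.9786] turn 0.01 dist 129.9786313989049
```

View pics/side19.png

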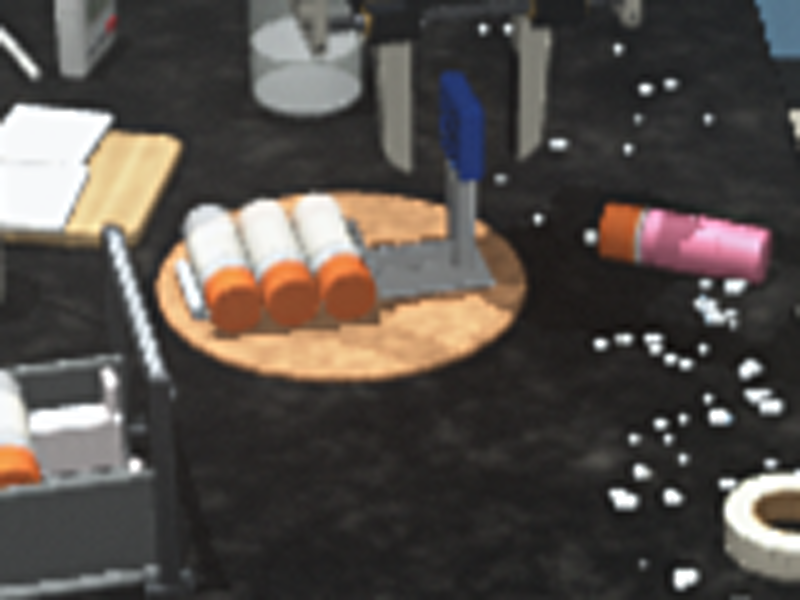

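Released and standing flat. Retreat straight up.

{"method": "apply_moves", "body": {"series": "0 0 -10 0; 0 0 -30 0; 0 0 -60 0; 0 0 -95 0; 0 0 -125 0"}}

```text
time: 20.02
tool_pos: [0.4429, -0.2448, 0.1979]
eef_rot: [3.14, 0.002, 1.763]
ft_force: [0.4, 0.1, 0.6]
width: 0.056
```

{"method": "apply_moves", "body": {"series": "0 0 0 0; 0 0 0 0; 0 0 0 0; 0 0 0 0; 0 0 0 0"}}

```text
time: 20.43
tool_pos: [0.4425, -0.2446, 0.1965]
eef_rot: [3.141, 0.0, 1.763]
ft_force: [-0.8, 1.1, 0.8]
width: 0.0555
```

```bash
python3 - <<'E'
from h import *
for n in ("side","top"):
  p=grab_frame(n); save(p,n+"20.png",(220,150,420,300) if n=="side" else (240,140,440,290),4)
  for l in ["scoop","scoop_bed","scoop_grip","mat_top","tube_1_mid","bin_ledge","wash_bottle","beaker_tall","reagent_blue"]:
    print(n,l,[(np.round(z["at"],4).tolist(),round(z["confidence"],2)) for z in mark_of(l,p)[:6]])
E
python3 go.py
```

```text
side scoop [([0.4986, -0.2342, 0.0036], 0.56), ([0.6727, -0.0073, 0.0432], 0.48), ([0.5121, -0.2255, 0.023], 0.19)]
side scoop_bed []
side scoop_grip [([0.4434, -0.2405, 0.0871], 0.6)]
side mat_top [([0.511, -0.2338, 0.0017], 0.95)]
side tube_1_mid [([0.5131, -0.2259, 0.0204], 0.72), ([0.7028, -0.0003, 0.0522], 0.18)]
side bin_ledge [([0.6661, -0.0074, 0.0298], 0.89), ([0.7096, -0.2166, -0.002], 0.15)]
side wash_bottle [([0.7056, -0.2135, 0.0002], 0.67), ([0.5469, -0.2223, 0.0223], 0.65), ([0.5868, 0.3539, 0.0032], 0.18)]
side beaker_tall [([0.523, -0.4605, 0.0022], 0.84), ([0.5861, 0.3547, 0.0], 0.75), ([0.7085, -0.2149, 0.0006], 0.66)]
side reagent_blue [([0.5882, 0.3542, -0.0018], 0.72), ([0.5413, -0.2216, 0.0185], 0.55), ([0.5004, -0.2338, 0.0045], 0.35)]
top scoop [([0.5009, -0.2337, 0.0031], 0.88), ([0.4432, -0.25, 0.0864], 0.29)]
top scoop_bed []
top scoop_grip [([0.5101, -0.2253, 0.0217], 0.7), ([0.4446, -0.2483, 0.0843], 0.65)]
top mat_top []
top tube_1_mid [([0.5286, -0.4626, -0.0016], 0.19)]
top bin_ledge [([0.6656, -0.0072, 0.0303], 0.97), ([0.6969, -0.0023, 0.0495], 0.16)]
top wash_bottle [([0.7093, -0.2111, 0.0004], 0.74)]
top beaker_tall [([0.5241, -0.4651, 0.0016], 0.77)]
top reagent_blue [([0.5899, 0.3542, 0.0007], 0.71), ([0.4402, -0.2496, 0.0867], 0.43)]
t 21.43 [ 0.4429 -0.2448  0.1979] rpy [179.88   0.09 101.01] F [0.9385 0.3888 0.0949] w 0.0558 q [-0.56 -0.25  1.83  0.    1.57 -0.75]
```

View pics/side20.png

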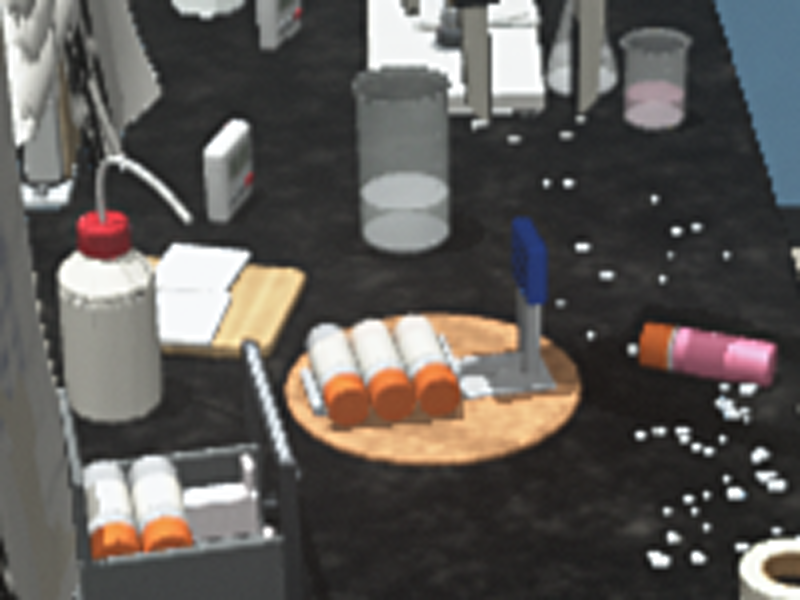

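View pics/top20.png

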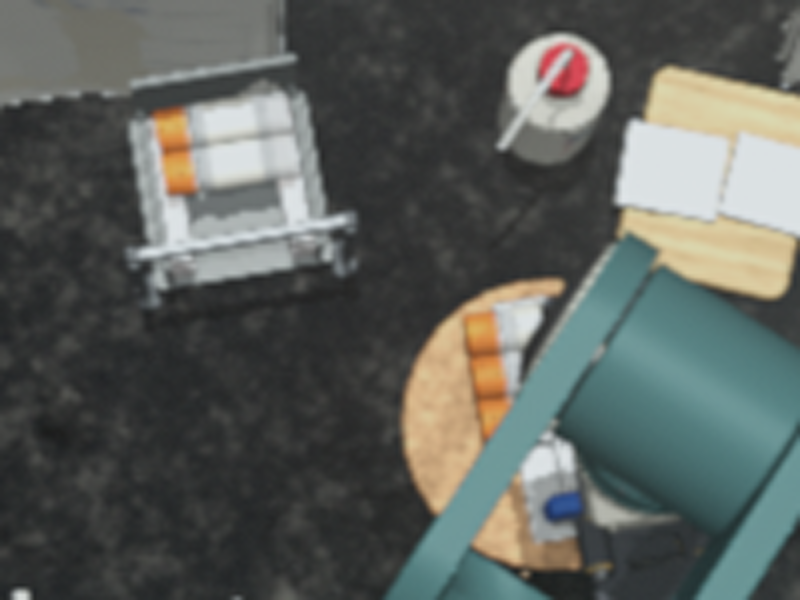

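Run:
```python
from h import *
print(workorder.sign_off())
```

```text
the job is handed in; nothing more can be done
None
```

The scoop is on the cork mat with one layer of three tubes, the other two tubes are in the bin, and the job was handed in at about 21.5 s with no verdict reported.

- **What I did:** I gripped the scoop by the blue grip and ran it in under the heap. I felt the back wall lightly (about 13 N) and backed off about 3 mm. I then lifted all five tubes and drew the scoop out with the blade about 35.5 mm below the strike bar's edge. The bar sent both upper tubes back into the bin. I set the scoop down on the mat, opened the jaws and raised the arm clear.
- **Last checks that agreed:** The networks put the scoop's origin at about (0.500, -0.234) and the mat's centre at about (0.510, -0.233), so it is roughly 10 mm off, because I centred the blade on the mat rather than the origin. The grip is about 67 mm from the centre by the networks, within its 90 mm limit. The bed works out to about 36 mm from the origin position, within its 75 mm limit. The last pictures show the scoop flat. The three bystanders stand within a few mm of where they began, and the wrist force is close to zero.
- **Checks that failed or disagreed:**
  - In the last pictures the networks did not find `scoop_bed` in either view, or `mat_top` in the top view, because of the tubes and the arm.
  - They also gave a few false marks, such as a grip in the tube layer.
  - Calibration made the scoop and bin fits differ by about 3 mm between the two cameras. Feeling the back wall settled this for the bin.

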